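# Load the measuring chamber, cap and close it

## Robot

A 6-joint arm with a two-finger parallel gripper is mounted at the origin on the work surface. World frame = base frame: x ahead of the robot, y to its left, z up, the work surface at z = 0. Lengths are in m, angles in rad, forces in N, time in s.
With the tool pointing down it reaches from about 0.35 to 0.975 m from the base axis. Payload 4.9 kg.
Tool frame: the origin (TCP) lies at the very end of the fingers, on their centre line; the grasp point (between the pads) lies 19 mm behind it; z points along the fingers, y is the line along which they close (so a half turn about z gives the same grasp; the last joint's range is limited). The gripper opens to 85 mm and grips with 20 to 120 N. Pads are 22 mm wide; open, the fingers measure 114 mm over their backs; the gripper's body (76 mm by 85 mm) begins 54 mm behind the grasp point. The pads swing forward as they close: fully open they stand 13 mm farther back than shut.
Start: joints at [-1.24, 0.053, 1.613, -0, 1.476, -0.119], TCP at [0.272, -0.563, 0.231] pointing down, gripper open.
Joint ranges: [-3.01, 3.01], [-1.01, 2.22], [0.06, 2.58], [-1.02, 4.17], [0.09, 2.62], [-3.14, 3.14]. Speed limits (rad/s): [2.57, 2.57, 3.14, 3.14, 3.14, 3.14].

## Interface

Orientations are given as a unit quaternion [w, x, y, z].
In Python, from plant import manip gives the robot as it stands.
- The arm moves only by the tool send_rows, never from a script. Its argument "increments" is a list of rows, each an object of numbers: "claw": the closure, from -1 (fully open) to 1 (shut); "dx", "dy", "dz": the shift along the tool's x, y, z in units of 0.5 m (1.0 is 0.5 m); "yaw": the turn about the tool's z in units of 1.5 rad (1.0 is 1.5 rad). A call has 1 to 20 rows; each row is the pose to reach, as a shift and turn from the pose commanded when the call began, along the tool's axes at that moment; what a row does not reach only later rows make up. A row lasts 1/8 s, in which the tool goes at most 62.5 mm and 10.7 degrees, less where a joint would pass 70% of its speed; a pose out of reach is approached as far as the arm can. A call with a number of a shift or a turn outside -1 to 1 is refused whole. A call with a gripper value outside its range is refused whole. The fingers move at their own pace and stop on an object; the grip force is fixed at half the most. Time passes only in rows, so rows that repeat a pose let the fingers close. It gives the time, the measured TCP pose, the force, the opening and the grip force at its end, in the units of the state.
- manip.state(): the state, without advancing time (a new reading comes with each control period).
- manip.grab_frame(name): name is "scene" or "top" or "wrist"; returns the picture (420x560x3 uint8, red, green, blue); there is no depth.
- manip.camera_params(name): a dict with "camera_matrix" (3x3 intrinsics, pixels), "extrinsics" (4x4, takes a point from world to camera coordinates); the wrist camera has in their place "tool_from_camera" (4x4, takes a point from camera to tool coordinates, whose origin is the TCP and whose axes are the flange's). Camera axes: x right, y down, z forward; pixel columns grow to the right and rows downward; lengths in m; the calibration is good to about 2 mm. The wrist camera is an equidistant fisheye: a pixel r from the principal point sees the ray r / f radians off the axis. A picture is of the moment at which its call begins: read the wrist's pose just before it. camera_params takes no time and is no camera call.
- manip.job_done(): hands the job in; it is judged then, once.
The state is a dict: "time": time; "joint_pos": joint angles; "joint_vel": joint speeds; "joint_efforts": joint torques, N m; "tool_pos": TCP position; "tool_rot": TCP orientation; "contact_force": force on the tool from outside, world axes, zero at the start; "ft_torque": the same for the moment, N m; "gripper_width": opening from 0.0 (shut) to 1.0 (fully open); "grasp_force": force on a finger pad.
Only numpy, scipy, OpenCV 4.12 (cv2) and the standard library are available. Lean on these libraries where they do the work, as an engineer would, in place of code of your own. Each camera call takes 0.05 s, during which the arm holds its last target. There are 200 camera calls.

## Task

Load the measuring chamber: lift its lid off and lay it on the grey mat, then stand every capped sample jar from the tray upright on the chamber floor and press each jar's cap fully home. When all jars are in and capped, put the lid back on the chamber and press it down until it is fully seated. Leave the other things in the tray, and do not disturb what stands on the bench beyond it.

Things in the scene. Friction and masses are not known exactly. Their poses are not given: they have to be found in the camera images.
- chamber: Measuring chamber, fixed: pale square housing 215 mm wide with a black round collar on top, open upwards under its lid. Origin at the centre of its underside on the bench, z up along the collar's axis. Flat chamber floor 70 mm above the origin; collar 202 mm inside, 232 mm outside, its rim 144 mm above the origin (74 mm above the floor).
- seal (a joint): Sprung rubber seal ring (outside 222, inside 204 mm) on the collar's rim, in m: 0 = up, top 151 mm above the chamber's origin; 0.006 = fully pressed down. A lid laid on it does not sink by its own weight: about 10 N downward near its middle pushes it down, and the lid's weight keeps it down. It springs up when the lid is lifted.
- lid: Loose round black lid, 0.45 kg, at first lying loose on the chamber. Origin: centre of its underside, z up. Plug 180 mm wide, 5 mm deep goes inside the collar; disc 228 mm wide (z 5 to 13 mm) rests on the seal. Bare metal bar handle across the middle: 122 mm along x, 14 mm wide in y, bar z 44 to 56 mm, open below. Origin above the chamber's: 146 mm lying loose, 140 mm seated.
- mat: Grey mat fixed on the bench, 250 x 250 x 4 mm, empty: the place for the lid while the chamber is open. Origin at the centre of its underside.
- tray: Shallow aluminium tray fixed on the bench, 262 x 262 mm, walls 24 mm high and 4 mm thick, floor 4 mm thick. Origin at the centre of its underside. Holds the sample jars, mixed with other things, about 82 mm apart.
- jar1: Sample jar 1 (may be absent): round amber glass jar 52 mm in diameter with a white snap cap of the same diameter, about 0.15 kg, standing in the tray. Origin at the centre of its underside, z up. Glass body 46 mm high; the cap, 16 mm high, tops out 70 mm above the origin when loose (8 mm of neck showing under it) and 62 mm when fully home.
- cap1 (a joint): Snap cap of sample jar 1, value in m: 0 = loose and proud (starts at 0 to 0.002), 0.008 = fully home. A tight fit: it slides down only when its top is pressed with more than about 6 N while the jar stands on something, and stays where it is left.
- jar2: Sample jar 2 (may be absent): round amber glass jar 52 mm in diameter with a white snap cap of the same diameter, about 0.15 kg, standing in the tray. Origin at the centre of its underside, z up. Glass body 46 mm high; the cap, 16 mm high, tops out 70 mm above the origin when loose (8 mm of neck showing under it) and 62 mm when fully home.
- cap2 (a joint): Snap cap of sample jar 2, value in m: 0 = loose and proud (starts at 0 to 0.002), 0.008 = fully home. A tight fit: it slides down only when its top is pressed with more than about 6 N while the jar stands on something, and stays where it is left.
- jar3: Sample jar 3 (may be absent): round amber glass jar 52 mm in diameter with a white snap cap of the same diameter, about 0.15 kg, standing in the tray. Origin at the centre of its underside, z up. Glass body 46 mm high; the cap, 16 mm high, tops out 70 mm above the origin when loose (8 mm of neck showing under it) and 62 mm when fully home.
- cap3 (a joint): Snap cap of sample jar 3, value in m: 0 = loose and proud (starts at 0 to 0.002), 0.008 = fully home. A tight fit: it slides down only when its top is pressed with more than about 6 N while the jar stands on something, and stays where it is left.
- jar4: Sample jar 4 (may be absent): round amber glass jar 52 mm in diameter with a white snap cap of the same diameter, about 0.15 kg, standing in the tray. Origin at the centre of its underside, z up. Glass body 46 mm high; the cap, 16 mm high, tops out 70 mm above the origin when loose (8 mm of neck showing under it) and 62 mm when fully home.
- cap4 (a joint): Snap cap of sample jar 4, value in m: 0 = loose and proud (starts at 0 to 0.002), 0.008 = fully home. A tight fit: it slides down only when its top is pressed with more than about 6 N while the jar stands on something, and stays where it is left.
- cell: Other thing standing in the tray, to stay there: square aluminium block 36 x 36 x 56 mm. Origin at the centre of its underside.
- vial: Other thing standing in the tray, to stay there: slim glass vial 30 mm in diameter, 66 mm high. Origin at the centre of its underside.
- lens: Other thing standing in the tray, to stay there: dark metal lens mount, round and stepped, 44 mm in diameter, 30 mm high. Origin at the centre of its underside.
- carton: Other thing standing in the tray, to stay there: small cardboard box 40 x 32 x 48 mm. Origin at the centre of its underside.
- washbottle: Bystander on the bench beyond the tray, not to be disturbed: white plastic bottle 64 mm in diameter, 150 mm high. Origin at the centre of its underside.
- mug: Bystander on the bench beyond the tray, not to be disturbed: white mug 80 mm in diameter, 90 mm high. Origin at the centre of its underside.
- psu: Bystander on the bench beyond the tray, not to be disturbed: grey power supply box 80 x 150 x 70 mm. Origin at the centre of its underside.
There are look-alikes about, which are no part of the job. What is shaped like the jar1 but blue is not meant.

How it is judged:
On the way, in this order (a step that is already met when the one before it is completed fails the run):
1. the lid lies on the mat, let go (horizontal distance between lid and mat below 0.09 m and height (world z) of lid below 0.015 m and angle between lid's own z axis and vertical below 0.08 rad and contact force between the fingers and lid below 0.3 N), for 0.2 s.
2. every jar stands on the chamber floor with its cap home (horizontal distance between each of jar1, jar2, jar3, jar4 and chamber below 0.082 m and z of jar1 in the frame of chamber between 0.062 and 0.078 m and angle between each of jar1, jar2, jar3, jar4's own z axis and vertical below 0.12 rad and value of joint each of cap1, cap2, cap3, cap4 above 0.0065 m and z of jar2 in the frame of chamber between 0.062 and 0.078 m and z of jar3 in the frame of chamber between 0.062 and 0.078 m and z of jar4 in the frame of chamber between 0.062 and 0.078 m), for 0.2 s.
At the end, for the whole second after the job is handed in: Every present jar stands upright (within 7 degrees) on the chamber floor with its cap at least 6.5 mm of 8 mm down; the lid lies level on the chamber, centred within 14 mm, with the seal pressed down at least 4.5 mm of 6 mm, at rest; the four other things are still in the tray (all of step 2 and horizontal distance between lid and chamber below 0.014 m and angle between lid's own z axis and vertical below 0.04 rad and value of joint seal above 0.0045 m and z of lid in the frame of chamber below 0.1425 m and linear speed of lid below 0.02 m/s and x of cell in the frame of tray between -0.14 and 0.14 m and y of cell in the frame of tray between -0.14 and 0.14 m and height (world z) of each of cell, vial, lens, carton below 0.06 m and x of vial in the frame of tray between -0.14 and 0.14 m and y of vial in the frame of tray between -0.14 and 0.14 m and x of lens in the frame of tray between -0.14 and 0.14 m and y of lens in the frame of tray between -0.14 and 0.14 m and x of carton in the frame of tray between -0.14 and 0.14 m and y of carton in the frame of tray between -0.14 and 0.14 m); the robot touches nothing.
It fails at once if the washbottle is moved by more than 30 mm (distance of washbottle from where it was at the start of the episode above 0.03 m).
It fails at once if the mug is moved by more than 30 mm (distance of mug from where it was at the start of the episode above 0.03 m).
It fails at once if the psu is moved by more than 30 mm (distance of psu from where it was at the start of the episode above 0.03 m).
Of jar1, jar2, jar3, jar4 only 2 to 4 are there at a start; the rules pass over those that are not, and their reading is None.
At some moment in a run one of jar1, jar2, jar3, jar4, lid may be knocked a few centimetres aside while the robot is not near it.
It also fails if it takes over 210 s, if anything falls off the work surface, if the arm or the gripper's body presses on something with over 40 N, if the wrist force passes 120 N, or if a joint passes its speed limit or range.

## Working session

There is one attempt and no reset: what is moved stays moved. The work goes in short steps, Python scripts to look and compute and a tool call to move; the robot and the scene stay as the last step left them, time stands still between calls to the robot, and variables do not carry over. Pictures are saved under pics/ and viewed, at most 15 in all, crops included, and the job is handed in when it is done.

Besides the shell and the picture viewer there is one more tool, called after ">>>" as a command line: name --argument value ..., lists and objects as JSON in quotes. send_rows: Moves the arm, as the interface text tells. Shifts and turns lie within -1 to 1; 1 stands for 0.5 m of shift or 1.5 rad of turn. Its arguments: {"type":"object","properties":{"increments":{"type":"array","items":{"type":"object","properties":{"claw":{"type":"number"},"dx":{"type":"number"},"dy":{"type":"number"},"dz":{"type":"number"},"yaw":{"type":"number"}}}}},"required":["increments"]}

```bash
mkdir -p pics; ls
cat > h.py <<'E'
import numpy as np, cv2
from plant import manip
def save(name,fn):
    im=manip.grab_frame(name); cv2.imwrite('pics/'+fn,cv2.cvtColor(im,cv2.COLOR_RGB2BGR)); return im
def ray(name,u,v,z):
    p=manip.camera_params(name); K=np.array(p['camera_matrix']); E=np.array(p['extrinsics'])
    d=E[:3,:3].T@np.linalg.inv(K)@[u,v,1]; o=-E[:3,:3].T@E[:3,3]
    return o+d*(z-o[2])/d[2]
E
python3 - <<'E'
from h import *
save('scene','s0.png');save('top','t0.png')
np.set_printoptions(precision=4,suppress=True)
for n in('scene','top'):
    p=manip.camera_params(n);print(np.array(p['camera_matrix']),np.array(p['extrinsics']))
print(manip.camera_params('wrist'))
print(manip.state())
E
```

```text
pics
[[466.5318   0.     280.7848]
 [  0.     466.5318 208.2384]
 [  0.       0.       1.    ]] [[-0.8903  0.4554 -0.0016  0.58  ]
 [ 0.3522  0.6865 -0.6361 -0.1471]
 [-0.2886 -0.5669 -0.7716  1.5056]
 [ 0.      0.      0.      1.    ]]
[[473.7736   0.     271.1722]
 [  0.     473.7736 209.552 ]
 [  0.       0.       1.    ]] [[ 0.0203 -0.9998  0.0001 -0.0169]
 [-0.9737 -0.0198 -0.2269  0.6443]
 [ 0.2268  0.0045 -0.9739  0.9729]
 [ 0.      0.      0.      1.    ]]
{'camera_matrix': array([[325.1923,   0.    , 274.0279],
       [  0.    , 325.1923, 211.002 ],
       [  0.    ,   0.    ,   1.    ]]), 'tool_from_camera': array([[ 0.0001, -0.9444, -0.3289,  0.0852],
       [ 1.    ,  0.0003, -0.0007, -0.001 ],
       [ 0.0008, -0.3289,  0.9444, -0.1421],
       [ 0.    ,  0.    ,  0.    ,  1.    ]])}
{'time': 0.1, 'joint_pos': array([-1.24  ,  0.0533,  1.6141,  0.    ,  1.476 , -0.119 ]), 'joint_vel': array([-0.0002, -0.0008, -0.0042, -0.0023,  0.0004, -0.0005]), 'joint_efforts': array([ -0.    , -39.4905, -37.1363,  -0.0002,   0.004 ,  -0.    ]), 'tool_pos': array([ 0.2716, -0.5623,  0.2302]), 'tool_rot': array([-0.0009,  0.9748,  0.223 , -0.0001]), 'contact_force': array([ 0.1682, -0.3763, -0.3162]), 'ft_torque': array([0.0108, 0.0854, 0.0024]), 'grasp_force': 0.0, 'gripper_width': 1.003975030305522}
```

View pics/t0.png

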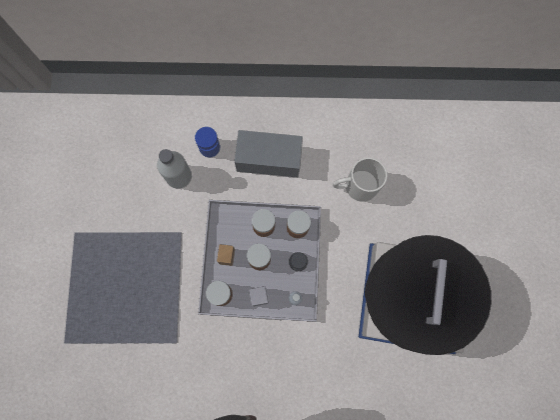

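View pics/s0.png

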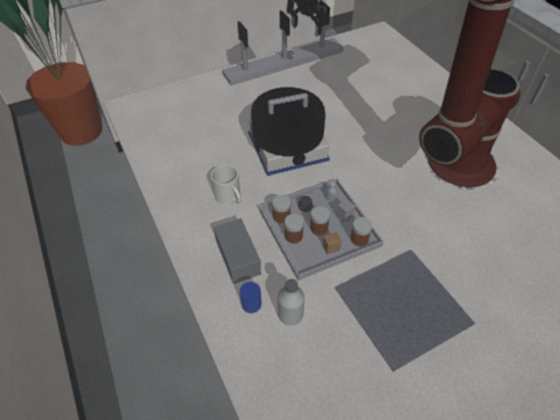

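The top view shows the mat at (125,288), the tray at (262,260) and the lid at (428,294) with its handle at (438,292). There are four white-capped amber jars in the tray, at (263,223), (298,224), (259,257) and (219,293). A fifth jar-like object at (207,142) is blue and outside the tray, so it is the look-alike and not meant. I'll measure and confirm with an enlarged crop.

```bash
cat >> h.py <<'E'
np.set_printoptions(precision=4,suppress=True)
def caps(im,x0=195,x1=330,y0=195,y1=330):
    g=cv2.cvtColor(im,cv2.COLOR_RGB2GRAY)[y0:y1,x0:x1]
    g=cv2.resize(g,None,fx=4,fy=4,interpolation=cv2.INTER_CUBIC)
    c=cv2.HoughCircles(g,cv2.HOUGH_GRADIENT,1,60,param1=100,param2=22,minRadius=38,maxRadius=58)
    return [] if c is None else [((a+.5)/4-.5+x0,(b+.5)/4-.5+y0,r/4) for a,b,r in c[0]]
E
python3 - <<'E'
from h import *
im=cv2.cvtColor(cv2.imread('pics/t0.png'),cv2.COLOR_BGR2RGB)
cs=caps(im)
crop=cv2.resize(im[195:330,195:330],(540,540),interpolation=cv2.INTER_CUBIC)
for u,v,r in cs:
    print(np.array([u,v,r]),ray('top',u,v,.0735)); cv2.circle(crop,(int((u-195+.5)*4),int((v-195+.5)*4)),int(r*4),(0,255,0),1)
hsv=cv2.cvtColor(im,cv2.COLOR_RGB2HSV)
# lid: dark region + handle
m=((hsv[...,2]<50)).astype(np.uint8); m[:,:340]=0; m[:200]=0
c=max(cv2.findContours(m,0,1)[0],key=cv2.contourArea); hull=cv2.convexHull(c)
print('lid',cv2.fitEllipse(hull),cv2.boundingRect(c))
e=cv2.fitEllipse(hull);print(ray('top',*e[0],.155))
sub=im[240:345,380:490]; h=(cv2.cvtColor(sub,cv2.COLOR_RGB2GRAY)>70).astype(np.uint8)
cc=[k for k in cv2.findContours(h,0,1)[0] if 80<cv2.contourArea(k)<1500]
for k in cc:
    r=cv2.minAreaRect(k+np.array([380,240]));print('handle',r,ray('top',*r[0],.202))
    for q in cv2.boxPoints(r): print(q,ray('top',*q,.202))
# mat
g=cv2.cvtColor(im,cv2.COLOR_RGB2GRAY); mm=(cv2.GaussianBlur(g,(5,5),0)<115).astype(np.uint8); mm[:,195:]=0; mm[:215]=0
c=max(cv2.findContours(mm,0,1)[0],key=cv2.contourArea); r=cv2.minAreaRect(c);print('mat',r,ray('top',*r[0],.004))
big=np.hstack([crop[:, :], cv2.resize(im[235:355,355:495],(256,220)).repeat(1,0) if 0 else np.zeros((540,1,3),np.uint8)])
cv2.imwrite('pics/c1.png',cv2.cvtColor(big,cv2.COLOR_RGB2BGR))
E
```

```text
[218.5  293.    12.95] [0.4604 0.1044 0.0735]
[257.25  254.25   12.975] [0.5448 0.0243 0.0735]
[297.    227.     10.675] [ 0.6065 -0.0612  0.0735]
[264.    225.5    10.525] [0.6084 0.0112 0.0735]
lid ((428.3155517578125, 295.30255126953125), (117.04208374023438, 125.3289566040039), 106.04630279541016) (365, 236, 126, 119)
[ 0.46   -0.3144  0.155 ]
handle ((485.83929443359375, 332.8164367675781), (17.557004928588867, 38.27531433105469), 33.27488327026367) [ 0.3921 -0.4002  0.202 ]
[468.     344.0001] [ 0.3718 -0.3662  0.202 ]
[489.     312.0001] [ 0.4293 -0.409   0.202 ]
[503.6786 321.6328] [ 0.4126 -0.4345  0.202 ]
[482.6786 353.6328] [ 0.3555 -0.3915  0.202 ]
handle ((436.42071533203125, 291.2134094238281), (14.135236740112305, 65.7067642211914), 6.340191841125488) [ 0.4652 -0.3145  0.202 ]
[425.7683 323.0854] [ 0.4071 -0.2917  0.202 ]
[433.0244 257.7805] [ 0.5275 -0.3118  0.202 ]
[447.0732 259.3415] [ 0.525  -0.3381  0.202 ]
[439.817  324.6463] [ 0.4049 -0.3172  0.202 ]
handle ((470.5, 262.5), (45.0, 37.0), 90.0) [ 0.52   -0.3819  0.202 ]
[452. 240.] [ 0.5622 -0.3499  0.202 ]
[489. 240.] [ 0.5636 -0.4203  0.202 ]
[489. 285.] [ 0.4786 -0.4132  0.202 ]
[452. 285.] [ 0.4772 -0.3442  0.202 ]
handle ((392.5, 248.0), (16.0, 25.0), 90.0) [ 0.5445 -0.236   0.202 ]
[380. 240.] [ 0.5594 -0.2128  0.202 ]
[405. 240.] [ 0.5604 -0.2604  0.202 ]
[405. 256.] [ 0.5298 -0.259   0.202 ]
[380. 256.] [ 0.5288 -0.2118  0.202 ]
mat ((122.5, 287.5), (109.0, 115.0), 90.0) [0.472  0.3309 0.004 ]
```

View pics/c1.png

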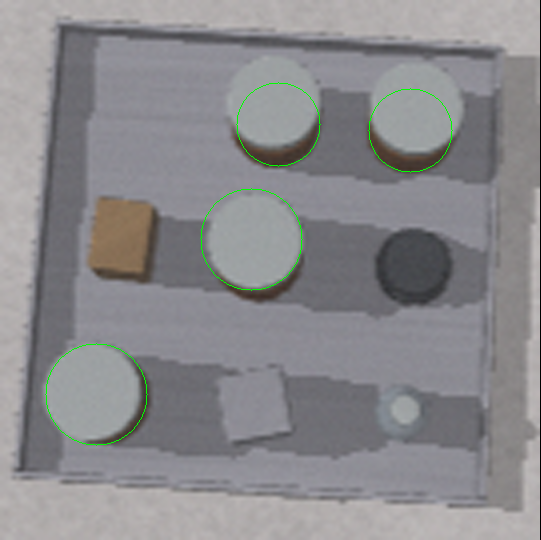

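The crop confirms it: four amber jars with white caps, at crop (274,103), (416,107), (252,238) and (96,394). The others are the carton (brown), lens (black), cell (grey square) and vial. The Hough fit was off for the two upper caps, so I'll re-measure them later. First I'll take the lid.

```bash
cat >> h.py <<'E'
def plan(targets,s=None):
    """targets: (x,y,z,phi) -> row numbers, from the current pose"""
    s=s or manip.state(); w,x,y,z=s['tool_rot']; p=s['tool_pos']; phi=2*np.arctan2(y,x)
    a=np.array([np.cos(phi),np.sin(phi)]); b=np.array([np.sin(phi),-np.cos(phi)])
    print('at',p,'phi %.3f'%phi,'q',s['joint_pos'])
    for t in targets:
        d=np.array(t[:2])-p[:2]; yw=(phi-t[3]+np.pi)%(2*np.pi)-np.pi
        print('dx %.4f dy %.4f dz %.4f yaw %.3f'%(d@a/.5,d@b/.5,(p[2]-t[2])/.5,yw/1.5))
E
python3 - <<'E'
from h import *
print(ray('top',126,287.5,.004))
plan([(.272,-.563,.27,.45),(.464,-.3145,.27,-.17),(.464,-.3145,.178,-.17)])
E
```

```text
[0.4721 0.323  0.004 ]
at [ 0.2716 -0.5623  0.2302] phi 0.450 q [-1.24    0.0533  1.6141  0.      1.476  -0.119 ]
dx 0.0001 dy 0.0017 dz -0.0796 yaw -0.000
dx 0.5620 dy -0.2789 dz -0.0796 yaw 0.413
dx 0.5620 dy -0.2789 dz 0.1044 yaw 0.413
```

>>> send_rows --increments '[{"dz":-0.08,"claw":-1},{"dx":0.56,"dy":-0.28,"dz":-0.08,"yaw":0.41,"claw":-1},{"dx":0.56,"dy":-0.28,"dz":-0.08,"yaw":0.41,"claw":-1},{"dx":0.56,"dy":-0.28,"dz":-0.08,"yaw":0.41,"claw":-1},{"dx":0.56,"dy":-0.28,"dz":-0.08,"yaw":0.41,"claw":-1},{"dx":0.56,"dy":-0.28,"dz":-0.08,"yaw":0.41,"claw":-1},{"dx":0.56,"dy":-0.28,"dz":-0.08,"yaw":0.41,"claw":-1},{"dx":0.56,"dy":-0.28,"dz":-0.08,"yaw":0.41,"claw":-1},{"dx":0.56,"dy":-0.28,"dz":-0.08,"yaw":0.41,"claw":-1}]'

```text
invalid input
```

Run:
```python
from h import *
plan([(.464,-.3145,.178,-.17)])
save('wrist','w1.png')
```

```text
at [ 0.2716 -0.5623  0.2302] phi 0.450 q [-1.24    0.0533  1.6141  0.      1.476  -0.119 ]
dx 0.5620 dy -0.2789 dz 0.1044 yaw 0.413
```

View pics/w1.png

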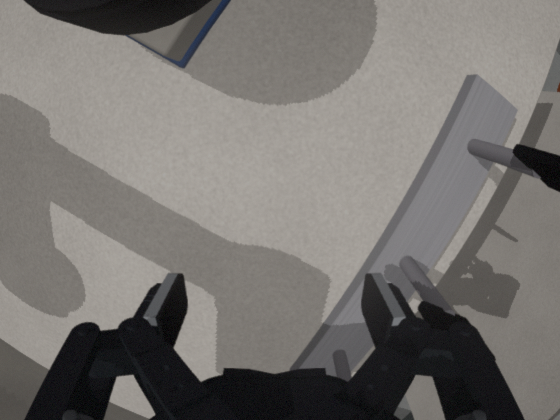

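The move was refused and the arm has not moved; the wrist view shows only bench and a chamber corner at (180,60). I'll retry with every field in every row.

>>> send_rows --increments '[{"dx":0,"dy":0,"dz":-0.08,"yaw":0,"claw":-1},{"dx":0.56,"dy":-0.28,"dz":-0.08,"yaw":0.41,"claw":-1},{"dx":0.56,"dy":-0.28,"dz":-0.08,"yaw":0.41,"claw":-1},{"dx":0.56,"dy":-0.28,"dz":-0.08,"yaw":0.41,"claw":-1},{"dx":0.56,"dy":-0.28,"dz":-0.08,"yaw":0.41,"claw":-1},{"dx":0.56,"dy":-0.28,"dz":-0.08,"yaw":0.41,"claw":-1},{"dx":0.56,"dy":-0.28,"dz":-0.08,"yaw":0.41,"claw":-1},{"dx":0.56,"dy":-0.28,"dz":-0.08,"yaw":0.41,"claw":-1},{"dx":0.56,"dy":-0.28,"dz":-0.08,"yaw":0.41,"claw":-1}]'

```text
time: 1.27
tool_pos: [0.4623, -0.3161, 0.2711]
tool_rot: [0.0, 0.997, -0.083, -0.0]
contact_force: [0.5, -0.7, -0.4]
gripper_width: 0.996
grasp_force: 0.0
```

Run:
```python
from h import *
plan([(.464,-.3145,.178,-.17)])
save('wrist','w2.png')
```

```text
at [ 0.4623 -0.3161  0.2711] phi -0.167 q [-0.7324 -0.1227  1.7181 -0.0004  1.5466  1.0053]
dx 0.0029 dy -0.0036 dz 0.1861 yaw 0.002
```

View pics/w2.png

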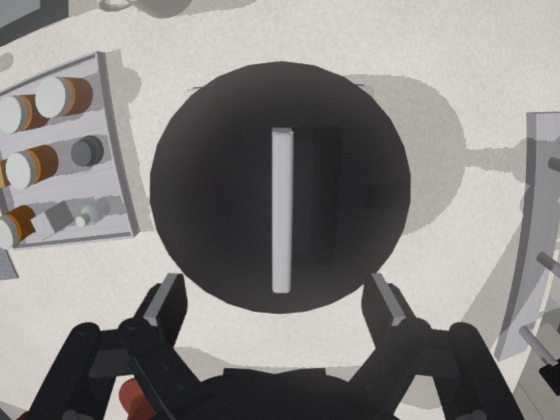

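The wrist view shows the lid with its bar handle running vertically from (283,128) to (282,293), aligned with the tool x axis and about 4 mm towards +y. I'll descend, grasp it and lift.

>>> send_rows --increments '[{"dx":0.012,"dy":0.008,"dz":0.1,"yaw":0,"claw":-1},{"dx":0.012,"dy":0.008,"dz":0.186,"yaw":0,"claw":-1},{"dx":0.012,"dy":0.008,"dz":0.186,"yaw":0,"claw":-1},{"dx":0.012,"dy":0.008,"dz":0.186,"yaw":0,"claw":1},{"dx":0.012,"dy":0.008,"dz":0.186,"yaw":0,"claw":1},{"dx":0.012,"dy":0.008,"dz":0.186,"yaw":0,"claw":1},{"dx":0.012,"dy":0.008,"dz":0.186,"yaw":0,"claw":1},{"dx":0.012,"dy":0.008,"dz":0.186,"yaw":0,"claw":1},{"dx":0.012,"dy":0.008,"dz":0.186,"yaw":0,"claw":1},{"dx":0.012,"dy":0.008,"dz":0.186,"yaw":0,"claw":1},{"dx":0.012,"dy":0.008,"dz":0.186,"yaw":0,"claw":1},{"dx":0.012,"dy":0.008,"dz":0.186,"yaw":0,"claw":1}]'

```text
time: 2.82
tool_pos: [0.4687, -0.3207, 0.1797]
tool_rot: [0.001, 0.997, -0.083, 0.001]
contact_force: [-0.1, -1.8, 5.2]
gripper_width: 0.151
grasp_force: 59.7
```

Run:
```python
from h import *
plan([(.468,-.322,.32,-.167),(.465,0,.32,-.1),(.465,.325,.32,0)])
```

```text
at [ 0.4687 -0.3207  0.1797] phi -0.165 q [-0.7308 -0.0469  1.8002 -0.0006  1.386   1.0054]
dx -0.0010 dy 0.0029 dz -0.2807 yaw 0.001
dx -0.1129 dy -0.6314 dz -0.2807 yaw -0.044
dx -0.2198 dy -1.2725 dz -0.2807 yaw -0.110
```

>>> send_rows --increments '[{"dx":0,"dy":0,"dz":-0.05,"yaw":0,"claw":1},{"dx":0,"dy":0,"dz":-0.13,"yaw":0,"claw":1},{"dx":0,"dy":0,"dz":-0.22,"yaw":0,"claw":1},{"dx":0,"dy":0,"dz":-0.28,"yaw":0,"claw":1},{"dx":-0.01,"dy":-0.06,"dz":-0.28,"yaw":0,"claw":1},{"dx":-0.03,"dy":-0.15,"dz":-0.28,"yaw":0,"claw":1},{"dx":-0.045,"dy":-0.25,"dz":-0.28,"yaw":0,"claw":1},{"dx":-0.06,"dy":-0.35,"dz":-0.28,"yaw":0,"claw":1},{"dx":-0.08,"dy":-0.45,"dz":-0.28,"yaw":0,"claw":1},{"dx":-0.1,"dy":-0.55,"dz":-0.28,"yaw":0,"claw":1},{"dx":-0.11,"dy":-0.61,"dz":-0.28,"yaw":0,"claw":1},{"dx":-0.113,"dy":-0.63,"dz":-0.28,"yaw":0,"claw":1}]'

```text
time: 4.32
tool_pos: [0.4634, 0.0019, 0.3161]
tool_rot: [-0.0, 0.997, -0.081, -0.002]
contact_force: [0.7, -0.8, -4.2]
gripper_width: 0.148
grasp_force: 59.1
```

Run:
```python
from h import *
plan([(.465,.325,.32,-.165),(.465,.325,.04,-.165)])
im=save('top','t2.png')
```

```text
at [0.4634 0.0019 0.3161] phi -0.162 q [-0.157  -0.379   1.8565  0.0005  1.6678  1.5762]
dx -0.1012 dy -0.6382 dz -0.0077 yaw 0.002
dx -0.1012 dy -0.6382 dz 0.5523 yaw 0.002
```

View pics/t2.png

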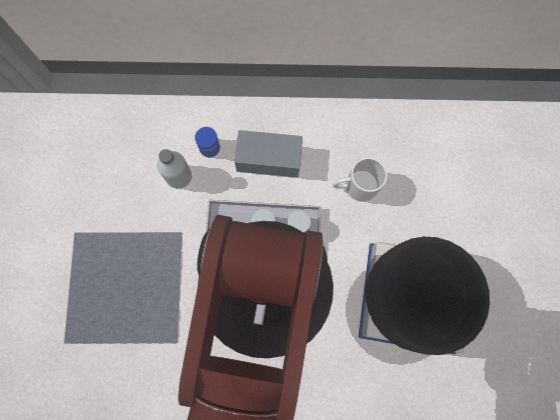

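The lid hangs in the gripper over the tray, and the chamber is open at (428,295). Next I'll place the lid on the mat.

>>> send_rows --increments '[{"dx":-0.01,"dy":-0.06,"dz":0,"yaw":0,"claw":1},{"dx":-0.03,"dy":-0.16,"dz":0,"yaw":0,"claw":1},{"dx":-0.045,"dy":-0.26,"dz":0,"yaw":0,"claw":1},{"dx":-0.06,"dy":-0.36,"dz":0,"yaw":0,"claw":1},{"dx":-0.08,"dy":-0.46,"dz":0,"yaw":0,"claw":1},{"dx":-0.09,"dy":-0.55,"dz":0,"yaw":0,"claw":1},{"dx":-0.1,"dy":-0.62,"dz":0.03,"yaw":0,"claw":1},{"dx":-0.1,"dy":-0.64,"dz":0.1,"yaw":0,"claw":1},{"dx":-0.1,"dy":-0.64,"dz":0.2,"yaw":0,"claw":1},{"dx":-0.1,"dy":-0.64,"dz":0.3,"yaw":0,"claw":1},{"dx":-0.1,"dy":-0.64,"dz":0.4,"yaw":0,"claw":1},{"dx":-0.1,"dy":-0.64,"dz":0.47,"yaw":0,"claw":1},{"dx":-0.1,"dy":-0.64,"dz":0.52,"yaw":0,"claw":1},{"dx":-0.1,"dy":-0.64,"dz":0.54,"yaw":0,"claw":1},{"dx":-0.1,"dy":-0.64,"dz":0.54,"yaw":0,"claw":1}]'

```text
time: 6.25
tool_pos: [0.4676, 0.3231, 0.0475]
tool_rot: [0.001, 0.997, -0.083, -0.001]
contact_force: [-0.6, 0.6, -3.4]
gripper_width: 0.15
grasp_force: 59.4
```

Run:
```python
from h import *
plan([(.465,.325,.038,-.165)])
```

```text
at [0.4676 0.3231 0.0475] phi -0.166 q [ 0.4739  0.1068  1.8819 -0.0001  1.1548  2.2108]
dx -0.0057 dy -0.0028 dz 0.0190 yaw -0.001
```

>>> send_rows --increments '[{"dx":0,"dy":0,"dz":0.01,"yaw":0,"claw":1},{"dx":0,"dy":0,"dz":0.018,"yaw":0,"claw":1},{"dx":0,"dy":0,"dz":0.02,"yaw":0,"claw":1},{"dx":0,"dy":0,"dz":0.02,"yaw":0,"claw":-1},{"dx":0,"dy":0,"dz":0.02,"yaw":0,"claw":-1},{"dx":0,"dy":0,"dz":0.02,"yaw":0,"claw":-1},{"dx":0,"dy":0,"dz":0.02,"yaw":0,"claw":-1},{"dx":0,"dy":0,"dz":0.02,"yaw":0,"claw":-1},{"dx":0,"dy":0,"dz":0.02,"yaw":0,"claw":-1},{"dx":0,"dy":0,"dz":0.02,"yaw":0,"claw":-1},{"dx":0,"dy":0,"dz":-0.1,"yaw":0,"claw":-1},{"dx":0,"dy":0,"dz":-0.2,"yaw":0,"claw":-1},{"dx":0,"dy":0,"dz":-0.3,"yaw":0,"claw":-1},{"dx":0,"dy":0,"dz":-0.4,"yaw":0,"claw":-1},{"dx":0,"dy":0,"dz":-0.4,"yaw":0,"claw":-1}]'

```text
time: 8.12
tool_pos: [0.47, 0.3252, 0.2547]
tool_rot: [-0.003, 0.997, -0.082, 0.005]
contact_force: [0.4, -1.0, -0.1]
gripper_width: 0.999
grasp_force: 0.0
```

Run:
```python
from h import *
im=save('top','t3.png')
hsv=cv2.cvtColor(im,cv2.COLOR_RGB2HSV).astype(int)
for u,v in((263,220),(298,221),(257,254),(218,293),(280,240)): print(im[v,u],hsv[v,u])
s=im[190:360,190:500]; cv2.imwrite('pics/c3.png',cv2.cvtColor(cv2.resize(s,(775,425),interpolation=cv2.INTER_CUBIC),cv2.COLOR_RGB2BGR))
```

```text
[171 176 179] [101  11 179]
[171 175 177] [100   9 177]
[172 177 178] [ 95   9 178]
[133 136 136] [ 90   6 136]
[156 155 165] [123  15 165]
```

View pics/c3.png

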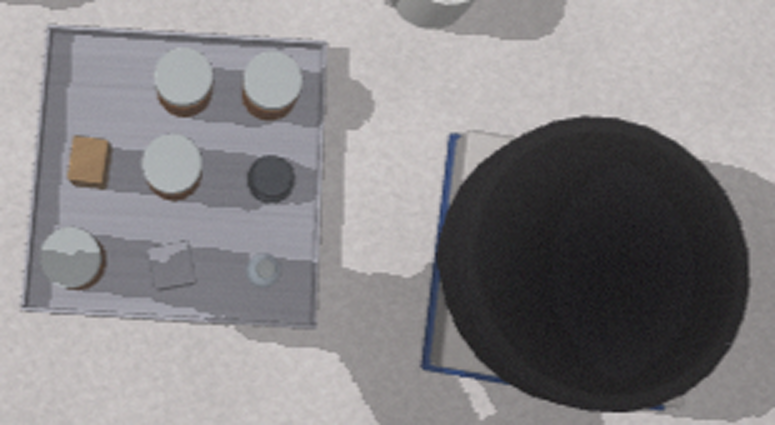

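The enlarged crop shows the lid gone and the chamber open, dark inside, centred at crop (592,264). The four jars' white caps are at crop (184,76), (272,79), (172,163) and (72,257), with amber glass visible under each. Next come precise centres from a cap-colour mask.

```bash
cat >> h.py <<'E'
def capmask(im):
    f=cv2.GaussianBlur(im,(3,3),0).astype(int); m=((f[...,1]-f[...,0]>=2)&(f[...,1]>100)).astype(np.uint8)
    w=np.zeros_like(m); w[200:325,195:325]=m[200:325,195:325]; w=cv2.morphologyEx(w,cv2.MORPH_OPEN,np.ones((5,5)))
    return [cv2.minEnclosingCircle(cv2.convexHull(c)) for c in cv2.findContours(w,0,1)[0] if cv2.contourArea(c)>150]
E
python3 - <<'E'
from h import *
im=cv2.cvtColor(cv2.imread('pics/t3.png'),cv2.COLOR_BGR2RGB)
for (c,r) in capmask(im): print(np.array([*c,r]),ray('top',*c,.0735))
hsv=cv2.cvtColor(im,cv2.COLOR_RGB2HSV)
m=((hsv[...,2]<60)&(hsv[...,1]<120)).astype(np.uint8); m[:,340:]=m[:,340:];m[:,:340]=0;m[:200]=0
m=cv2.morphologyEx(m,cv2.MORPH_OPEN,np.ones((9,9)))
c=max(cv2.findContours(m,0,1)[0],key=cv2.contourArea);e=cv2.fitEllipse(cv2.convexHull(c));print(e,ray('top',*e[0],.146))
# lid on mat
m=((hsv[...,2]<45)).astype(np.uint8); m[:,200:]=0;m[:215]=0
print(ray('top',427,295.6,.146))
plan([(.5,.25,.26,.1)])
E
```

```text
[217.0714 292.2857  12.3151] [0.4619 0.1075 0.0735]
[258.1038 254.1981  12.0977] [0.5449 0.0225 0.0735]
[298.7242 220.7586  11.7326] [ 0.6206 -0.0649  0.0735]
[262.72   219.62    11.5804] [0.6215 0.0143 0.0735]
((427.4980773925781, 296.2615051269531), (115.73582458496094, 124.74462127685547), 111.75823974609375) [ 0.4587 -0.3156  0.146 ]
[ 0.4599 -0.3147  0.146 ]
at [0.4688 0.3245 0.2512] phi -0.165 q [ 0.475  -0.0923  1.7228 -0.      1.5059  2.211 ]
dx 0.0862 dy 0.1367 dz -0.0176 yaw -0.177
```

Run:
```python
from h import *
plan([(.461,.105,.25,.785),(.461,.105,.12,.785),(.461,.105,.021,.785),(.461,.105,.25,.785)])
```

```text
at [0.4688 0.3245 0.2512] phi -0.165 q [ 0.475  -0.0923  1.7228 -0.      1.5059  2.211 ]
dx 0.0569 dy 0.4356 dz 0.0024 yaw -0.633
dx 0.0569 dy 0.4356 dz 0.2624 yaw -0.633
dx 0.0569 dy 0.4356 dz 0.4604 yaw -0.633
dx 0.0569 dy 0.4356 dz 0.0024 yaw -0.633
```

>>> send_rows --increments '[{"dx":0.057,"dy":0.435,"dz":0,"yaw":-0.633,"claw":-1},{"dx":0.057,"dy":0.435,"dz":0,"yaw":-0.633,"claw":-1},{"dx":0.057,"dy":0.435,"dz":0,"yaw":-0.633,"claw":-1},{"dx":0.057,"dy":0.435,"dz":0,"yaw":-0.633,"claw":-1},{"dx":0.057,"dy":0.435,"dz":0,"yaw":-0.633,"claw":-1},{"dx":0.057,"dy":0.435,"dz":0,"yaw":-0.633,"claw":-1},{"dx":0.057,"dy":0.435,"dz":0,"yaw":-0.633,"claw":-1},{"dx":0.057,"dy":0.435,"dz":0.12,"yaw":-0.633,"claw":-1},{"dx":0.057,"dy":0.435,"dz":0.24,"yaw":-0.633,"claw":-1},{"dx":0.057,"dy":0.435,"dz":0.34,"yaw":-0.633,"claw":-1},{"dx":0.057,"dy":0.435,"dz":0.42,"yaw":-0.633,"claw":-1},{"dx":0.057,"dy":0.435,"dz":0.46,"yaw":-0.633,"claw":-1},{"dx":0.057,"dy":0.435,"dz":0.46,"yaw":-0.633,"claw":-1},{"dx":0.057,"dy":0.435,"dz":0.46,"yaw":-0.633,"claw":1},{"dx":0.057,"dy":0.435,"dz":0.46,"yaw":-0.633,"claw":1},{"dx":0.057,"dy":0.435,"dz":0.46,"yaw":-0.633,"claw":1},{"dx":0.057,"dy":0.435,"dz":0.46,"yaw":-0.633,"claw":1},{"dx":0.057,"dy":0.435,"dz":0.46,"yaw":-0.633,"claw":1}]'

```text
time: 10.42
tool_pos: [0.4616, 0.1049, 0.0201]
tool_rot: [0.0, 0.924, 0.382, 0.002]
contact_force: [1.1, -0.4, 6.0]
gripper_width: 0.595
grasp_force: 62.5
```

Run:
```python
from h import *
plan([(.461,.105,.25,.785),(.46,-.1,.25,.1),(.46,-.315,.25,0)])
```

```text
at [0.4616 0.1049 0.0201] phi 0.784 q [ 0.0659 -0.076   2.1209  0.0002  1.0934  0.8524]
dx -0.0006 dy -0.0010 dz -0.4599 yaw -0.001
dx -0.2916 dy 0.2879 dz -0.4599 yaw 0.456
dx -0.5952 dy 0.5923 dz -0.4599 yaw 0.523
```

>>> send_rows --increments '[{"dx":0,"dy":0,"dz":-0.06,"yaw":0,"claw":1},{"dx":0,"dy":0,"dz":-0.16,"yaw":0,"claw":1},{"dx":0,"dy":0,"dz":-0.27,"yaw":0,"claw":1},{"dx":0,"dy":0,"dz":-0.38,"yaw":0,"claw":1},{"dx":0,"dy":0,"dz":-0.46,"yaw":0,"claw":1},{"dx":-0.06,"dy":0.06,"dz":-0.46,"yaw":0.05,"claw":1},{"dx":-0.13,"dy":0.13,"dz":-0.46,"yaw":0.12,"claw":1},{"dx":-0.2,"dy":0.2,"dz":-0.46,"yaw":0.2,"claw":1},{"dx":-0.27,"dy":0.27,"dz":-0.46,"yaw":0.28,"claw":1},{"dx":-0.34,"dy":0.34,"dz":-0.46,"yaw":0.36,"claw":1},{"dx":-0.41,"dy":0.41,"dz":-0.46,"yaw":0.44,"claw":1},{"dx":-0.48,"dy":0.48,"dz":-0.46,"yaw":0.5,"claw":1},{"dx":-0.54,"dy":0.54,"dz":-0.46,"yaw":0.52,"claw":1},{"dx":-0.58,"dy":0.58,"dz":-0.46,"yaw":0.52,"claw":1},{"dx":-0.595,"dy":0.592,"dz":-0.46,"yaw":0.523,"claw":1},{"dx":-0.595,"dy":0.592,"dz":-0.46,"yaw":0.523,"claw":1}]'

```text
time: 12.42
tool_pos: [0.4582, -0.3147, 0.2478]
tool_rot: [-0.001, 1.0, -0.0, -0.0]
contact_force: [0.6, -0.5, -1.3]
gripper_width: 0.593
grasp_force: 62.7
```

Run:
```python
from h import *
plan([(.518,-.315,.25,0),(.518,-.315,.088,0)])
print(manip.state()['contact_force'])
save('wrist','w4.png')
```

```text
at [ 0.4582 -0.3147  0.2478] phi -0.001 q [-0.7359 -0.121   1.7549  0.0003  1.5089  0.8357]
dx 0.1197 dy 0.0005 dz -0.0043 yaw -0.001
dx 0.1197 dy 0.0005 dz 0.3197 yaw -0.001
[ 0.623  -0.5334 -1.3341]
```

View pics/w4.png

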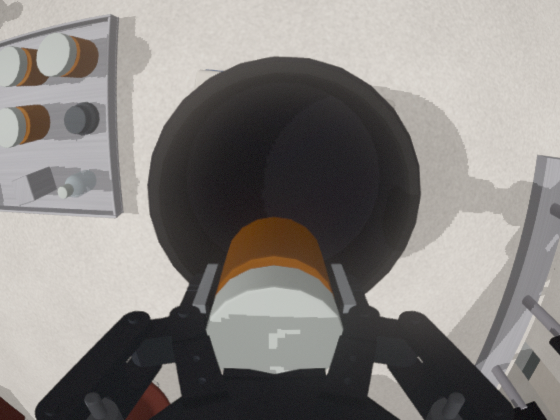

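The wrist view shows the jar upright in the gripper and the open collar spanning columns 149 to 420 at its widest, with its far rim at row 57. That puts the chamber centre at about (0.461,-0.319). I'll place the first jar in the +x slot.

>>> send_rows --increments '[{"dx":0.06,"dy":0.008,"dz":0,"yaw":0,"claw":1},{"dx":0.122,"dy":0.008,"dz":0,"yaw":0,"claw":1},{"dx":0.122,"dy":0.008,"dz":0.0,"yaw":0,"claw":1},{"dx":0.122,"dy":0.008,"dz":0.06,"yaw":0,"claw":1},{"dx":0.122,"dy":0.008,"dz":0.13,"yaw":0,"claw":1},{"dx":0.122,"dy":0.008,"dz":0.2,"yaw":0,"claw":1},{"dx":0.122,"dy":0.008,"dz":0.26,"yaw":0,"claw":1},{"dx":0.122,"dy":0.008,"dz":0.3,"yaw":0,"claw":1},{"dx":0.122,"dy":0.008,"dz":0.315,"yaw":0,"claw":1},{"dx":0.122,"dy":0.008,"dz":0.315,"yaw":0,"claw":1}]'

```text
time: 13.72
tool_pos: [0.5196, -0.3189, 0.0912]
tool_rot: [0.0, 1.0, -0.0, 0.0]
contact_force: [-0.8, -0.6, -1.3]
gripper_width: 0.595
grasp_force: 62.6
```

>>> send_rows --increments '[{"dx":0,"dy":0,"dz":0.009,"yaw":0,"claw":1},{"dx":0,"dy":0,"dz":0.009,"yaw":0,"claw":1},{"dx":0,"dy":0,"dz":0.009,"yaw":0,"claw":-1},{"dx":0,"dy":0,"dz":0.009,"yaw":0,"claw":-1},{"dx":0,"dy":0,"dz":0.009,"yaw":0,"claw":-1},{"dx":0,"dy":0,"dz":0.009,"yaw":0,"claw":-1},{"dx":0,"dy":0,"dz":-0.05,"yaw":0,"claw":-1},{"dx":0,"dy":0,"dz":-0.12,"yaw":0,"claw":-1},{"dx":0,"dy":0,"dz":-0.16,"yaw":0,"claw":-1},{"dx":0,"dy":0,"dz":-0.16,"yaw":0,"claw":1},{"dx":0,"dy":0,"dz":-0.16,"yaw":0,"claw":1},{"dx":0,"dy":0,"dz":-0.16,"yaw":0,"claw":1},{"dx":0,"dy":0,"dz":-0.16,"yaw":0,"claw":1},{"dx":0,"dy":0,"dz":-0.16,"yaw":0,"claw":1},{"dx":0,"dy":0,"dz":-0.16,"yaw":0,"claw":1},{"dx":0,"dy":0,"dz":-0.16,"yaw":0,"claw":1}]'

```text
time: 15.72
tool_pos: [0.5195, -0.319, 0.1709]
tool_rot: [0.0, 1.0, -0.0, 0.0]
contact_force: [0.7, -0.0, -0.6]
gripper_width: -0.002
grasp_force: 0.0
```

Run:
```python
from h import *
plan([(.519,-.319,.145,0),(.519,-.319,.131,0)])
save('wrist','w5.png')
```

```text
at [ 0.5195 -0.319   0.1709] phi -0.000 q [-0.6727  0.0603  1.7075  0.      1.3736  0.8983]
dx -0.0010 dy -0.0000 dz 0.0517 yaw -0.000
dx -0.0010 dy -0.0000 dz 0.0797 yaw -0.000
```

View pics/w5.png

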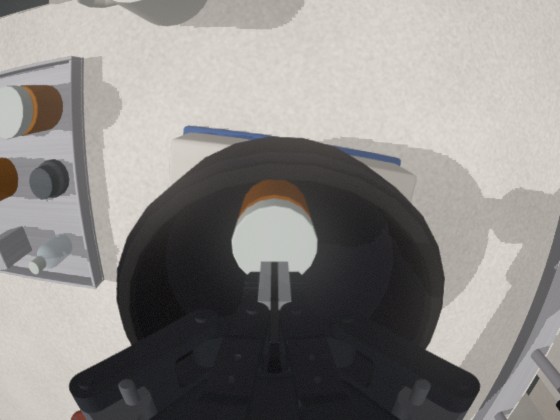

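The wrist view shows the jar standing upright inside the collar, cap at (275,238), with the shut fingertips right above it. I'll press the cap down in small steps.

>>> send_rows --increments '[{"dx":0,"dy":0,"dz":0.04,"yaw":0,"claw":1},{"dx":0,"dy":0,"dz":0.056,"yaw":0,"claw":1},{"dx":0,"dy":0,"dz":0.064,"yaw":0,"claw":1},{"dx":0,"dy":0,"dz":0.068,"yaw":0,"claw":1},{"dx":0,"dy":0,"dz":0.072,"yaw":0,"claw":1},{"dx":0,"dy":0,"dz":0.075,"yaw":0,"claw":1},{"dx":0,"dy":0,"dz":0.078,"yaw":0,"claw":1},{"dx":0,"dy":0,"dz":0.078,"yaw":0,"claw":1}]'

```text
time: 16.77
tool_pos: [0.5195, -0.319, 0.1328]
tool_rot: [-0.0, 1.0, -0.0, -0.0]
contact_force: [-3.5, 2.5, 4.7]
gripper_width: 0.002
grasp_force: 2.6
```

Not yet clearly at the stop, so I'll press a little further.

>>> send_rows --increments '[{"dx":0,"dy":0,"dz":0.002,"yaw":0,"claw":1},{"dx":0,"dy":0,"dz":0.004,"yaw":0,"claw":1},{"dx":0,"dy":0,"dz":0.006,"yaw":0,"claw":1},{"dx":0,"dy":0,"dz":0.006,"yaw":0,"claw":1}]'

```text
time: 17.27
tool_pos: [0.52, -0.3195, 0.1327]
tool_rot: [0.001, 1.0, -0.0, 0.0]
contact_force: [-6.4, 4.5, 15.3]
gripper_width: 0.003
grasp_force: 7.5
```

>>> send_rows --increments '[{"dx":0,"dy":0,"dz":-0.08,"yaw":0,"claw":1},{"dx":0,"dy":0,"dz":-0.18,"yaw":0,"claw":0},{"dx":0,"dy":0,"dz":-0.24,"yaw":0,"claw":-1},{"dx":0,"dy":0,"dz":-0.24,"yaw":0,"claw":-1}]'

```text
time: 17.77
tool_pos: [0.5209, -0.3201, 0.2526]
tool_rot: [0.002, 1.0, -0.0, 0.003]
contact_force: [0.6, -0.1, 0.2]
gripper_width: 0.636
grasp_force: 0.0
```

```bash
cat >> h.py <<'E'
def look(fn):
    im=save('top',fn)
    for (c,r) in capmask(im): print('cap',np.array([*c,r]),ray('top',*c,.0735))
    hsv=cv2.cvtColor(im,cv2.COLOR_RGB2HSV); m=((hsv[...,2]<45)).astype(np.uint8); m[:,200:]=0; m[:200]=0
    c=max(cv2.findContours(m,0,1)[0],key=cv2.contourArea); e=cv2.fitEllipse(cv2.convexHull(c)); print('lid',e[0],e[1],ray('top',*e[0],.013))
E
python3 - <<'E'
from h import *
look('t5.png')
plan([(.545,.0225,.25,.785),(.545,.0225,.021,.785)])
E
```

```text
cap [258.1863 254.4412  11.7388] [0.5444 0.0223 0.0735]
cap [299.     221.      11.7048] [ 0.6201 -0.0655  0.0735]
cap [263.     220.      11.7048] [0.6207 0.0137 0.0735]
lid (123.6009750366211, 291.96197509765625) (97.01986694335938, 103.73139953613281) [0.4616 0.3247 0.013 ]
at [ 0.52   -0.3194  0.2499] phi -0.000 q [-0.6727  0.006   1.6296 -0.      1.5034  0.8983]
dx 0.0499 dy -0.6837 dz -0.0002 yaw -0.523
dx 0.0499 dy -0.6837 dz 0.4578 yaw -0.523
```

>>> send_rows --increments '[{"dx":0.05,"dy":-0.683,"dz":0,"yaw":-0.523,"claw":-1},{"dx":0.05,"dy":-0.683,"dz":0,"yaw":-0.523,"claw":-1},{"dx":0.05,"dy":-0.683,"dz":0,"yaw":-0.523,"claw":-1},{"dx":0.05,"dy":-0.683,"dz":0,"yaw":-0.523,"claw":-1},{"dx":0.05,"dy":-0.683,"dz":0,"yaw":-0.523,"claw":-1},{"dx":0.05,"dy":-0.683,"dz":0,"yaw":-0.523,"claw":-1},{"dx":0.05,"dy":-0.683,"dz":0,"yaw":-0.523,"claw":-1},{"dx":0.05,"dy":-0.683,"dz":0,"yaw":-0.523,"claw":-1},{"dx":0.05,"dy":-0.683,"dz":0.12,"yaw":-0.523,"claw":-1},{"dx":0.05,"dy":-0.683,"dz":0.24,"yaw":-0.523,"claw":-1},{"dx":0.05,"dy":-0.683,"dz":0.34,"yaw":-0.523,"claw":-1},{"dx":0.05,"dy":-0.683,"dz":0.42,"yaw":-0.523,"claw":-1},{"dx":0.05,"dy":-0.683,"dz":0.457,"yaw":-0.523,"claw":-1},{"dx":0.05,"dy":-0.683,"dz":0.457,"yaw":-0.523,"claw":-1},{"dx":0.05,"dy":-0.683,"dz":0.457,"yaw":-0.523,"claw":1},{"dx":0.05,"dy":-0.683,"dz":0.457,"yaw":-0.523,"claw":1},{"dx":0.05,"dy":-0.683,"dz":0.457,"yaw":-0.523,"claw":1},{"dx":0.05,"dy":-0.683,"dz":0.457,"yaw":-0.523,"claw":1},{"dx":0.05,"dy":-0.683,"dz":0.457,"yaw":-0.523,"claw":1}]'

```text
time: 20.2
tool_pos: [0.5465, 0.0223, 0.0227]
tool_rot: [0.001, 0.924, 0.382, 0.002]
contact_force: [0.6, -0.8, 6.1]
gripper_width: 0.594
grasp_force: 62.7
```

Run:
```python
from h import *
plan([(.461,-.319,.25,1.571),(.461,-.377,.25,1.571),(.461,-.377,.088,1.571)])
```

```text
at [0.5465 0.0223 0.0227] phi 0.784 q [-0.0951  0.0926  1.9457 -0.0001  1.0989  0.6913]
dx -0.6034 dy 0.3623 dz -0.4545 yaw -0.524
dx -0.6853 dy 0.4444 dz -0.4545 yaw -0.524
dx -0.6853 dy 0.4444 dz -0.1305 yaw -0.524
```

>>> send_rows --increments '[{"dx":0,"dy":0,"dz":-0.06,"yaw":0,"claw":1},{"dx":0,"dy":0,"dz":-0.16,"yaw":0,"claw":1},{"dx":0,"dy":0,"dz":-0.27,"yaw":0,"claw":1},{"dx":0,"dy":0,"dz":-0.38,"yaw":0,"claw":1},{"dx":0,"dy":0,"dz":-0.455,"yaw":0,"claw":1},{"dx":-0.06,"dy":0.04,"dz":-0.455,"yaw":-0.05,"claw":1},{"dx":-0.13,"dy":0.08,"dz":-0.455,"yaw":-0.1,"claw":1},{"dx":-0.21,"dy":0.13,"dz":-0.455,"yaw":-0.18,"claw":1},{"dx":-0.29,"dy":0.18,"dz":-0.455,"yaw":-0.26,"claw":1},{"dx":-0.37,"dy":0.23,"dz":-0.455,"yaw":-0.34,"claw":1},{"dx":-0.45,"dy":0.29,"dz":-0.455,"yaw":-0.42,"claw":1},{"dx":-0.53,"dy":0.34,"dz":-0.455,"yaw":-0.48,"claw":1},{"dx":-0.61,"dy":0.39,"dz":-0.455,"yaw":-0.524,"claw":1},{"dx":-0.66,"dy":0.43,"dz":-0.455,"yaw":-0.524,"claw":1},{"dx":-0.685,"dy":0.444,"dz":-0.455,"yaw":-0.524,"claw":1},{"dx":-0.685,"dy":0.444,"dz":-0.455,"yaw":-0.524,"claw":1}]'

```text
time: 22.2
tool_pos: [0.4586, -0.3765, 0.2475]
tool_rot: [-0.0, 0.708, 0.707, 0.0]
contact_force: [0.8, 0.1, -1.9]
gripper_width: 0.595
grasp_force: 62.7
```

Run:
```python
from h import *
plan([(.461,-.377,.0885,1.571)])
```

```text
at [ 0.4586 -0.3765  0.2475] phi 1.569 q [-0.8129 -0.0305  1.6698  0.0004  1.5032 -0.8116]
dx -0.0011 dy 0.0048 dz 0.3180 yaw -0.001
```

>>> send_rows --increments '[{"dx":0,"dy":0,"dz":0.06,"yaw":0,"claw":1},{"dx":0,"dy":0,"dz":0.14,"yaw":0,"claw":1},{"dx":0,"dy":0,"dz":0.22,"yaw":0,"claw":1},{"dx":0,"dy":0,"dz":0.28,"yaw":0,"claw":1},{"dx":0,"dy":0,"dz":0.305,"yaw":0,"claw":1},{"dx":0,"dy":0,"dz":0.316,"yaw":0,"claw":1},{"dx":0,"dy":0,"dz":0.32,"yaw":0,"claw":1},{"dx":0,"dy":0,"dz":0.32,"yaw":0,"claw":-1},{"dx":0,"dy":0,"dz":0.32,"yaw":0,"claw":-1},{"dx":0,"dy":0,"dz":0.32,"yaw":0,"claw":-1},{"dx":0,"dy":0,"dz":0.32,"yaw":0,"claw":-1},{"dx":0,"dy":0,"dz":0.26,"yaw":0,"claw":-1},{"dx":0,"dy":0,"dz":0.18,"yaw":0,"claw":-1},{"dx":0,"dy":0,"dz":0.14,"yaw":0,"claw":-1},{"dx":0,"dy":0,"dz":0.14,"yaw":0,"claw":1},{"dx":0,"dy":0,"dz":0.14,"yaw":0,"claw":1},{"dx":0,"dy":0,"dz":0.14,"yaw":0,"claw":1},{"dx":0,"dy":0,"dz":0.14,"yaw":0,"claw":1},{"dx":0,"dy":0,"dz":0.14,"yaw":0,"claw":1},{"dx":0,"dy":0,"dz":0.14,"yaw":0,"claw":1}]'

```text
time: 24.7
tool_pos: [0.4589, -0.3765, 0.1777]
tool_rot: [-0.0, 0.707, 0.707, 0.0]
contact_force: [-0.1, -0.1, 0.2]
gripper_width: 0.001
grasp_force: 0.0
```

>>> send_rows --increments '[{"dx":0,"dy":0,"dz":0.04,"yaw":0,"claw":1},{"dx":0,"dy":0,"dz":0.068,"yaw":0,"claw":1},{"dx":0,"dy":0,"dz":0.076,"yaw":0,"claw":1},{"dx":0,"dy":0,"dz":0.08,"yaw":0,"claw":1},{"dx":0,"dy":0,"dz":0.084,"yaw":0,"claw":1},{"dx":0,"dy":0,"dz":0.088,"yaw":0,"claw":1},{"dx":0,"dy":0,"dz":0.092,"yaw":0,"claw":1},{"dx":0,"dy":0,"dz":0.095,"yaw":0,"claw":1},{"dx":0,"dy":0,"dz":0.098,"yaw":0,"claw":1},{"dx":0,"dy":0,"dz":0.098,"yaw":0,"claw":1}]'

```text
time: 25.95
tool_pos: [0.4593, -0.3768, 0.1325]
tool_rot: [0.0, 0.707, 0.707, -0.0]
contact_force: [-5.7, 5.9, 15.8]
gripper_width: -0.0
grasp_force: 7.8
```

>>> send_rows --increments '[{"dx":0,"dy":0,"dz":-0.08,"yaw":0,"claw":1},{"dx":0,"dy":0,"dz":-0.18,"yaw":0,"claw":0},{"dx":0,"dy":0,"dz":-0.24,"yaw":0,"claw":-1},{"dx":0,"dy":0,"dz":-0.24,"yaw":0,"claw":-1}]'

```text
time: 26.45
tool_pos: [0.46, -0.3777, 0.2523]
tool_rot: [0.003, 0.707, 0.707, -0.0]
contact_force: [0.6, -0.6, -0.2]
gripper_width: 0.635
grasp_force: 0.0
```

Run:
```python
from h import *
look('t6.png')
plan([(.46,-.065,.25,-.785),(.621,-.065,.25,.785),(.621,-.065,.021,.785)])
```

```text
cap [298.5515 220.5965  11.9439] [ 0.6209 -0.0645  0.0735]
cap [262.9186 219.2442  11.5466] [0.6224 0.0139 0.0735]
lid (123.60942077636719, 291.9156188964844) (97.06550598144531, 103.62459564208984) [0.4617 0.3247 0.013 ]
at [ 0.4592 -0.3769  0.2496] phi 1.570 q [-0.8125 -0.0317  1.6674 -0.      1.5039 -0.812 ]
dx 0.6238 dy 0.0012 dz -0.0007 yaw 1.570
dx 0.6240 dy 0.3232 dz -0.0007 yaw 0.524
dx 0.6240 dy 0.3232 dz 0.4573 yaw 0.524
```

>>> send_rows --increments '[{"dx":0.624,"dy":0.322,"dz":0,"yaw":0.524,"claw":-1},{"dx":0.624,"dy":0.322,"dz":0,"yaw":0.524,"claw":-1},{"dx":0.624,"dy":0.322,"dz":0,"yaw":0.524,"claw":-1},{"dx":0.624,"dy":0.322,"dz":0,"yaw":0.524,"claw":-1},{"dx":0.624,"dy":0.322,"dz":0,"yaw":0.524,"claw":-1},{"dx":0.624,"dy":0.322,"dz":0,"yaw":0.524,"claw":-1},{"dx":0.624,"dy":0.322,"dz":0,"yaw":0.524,"claw":-1},{"dx":0.624,"dy":0.322,"dz":0,"yaw":0.524,"claw":-1},{"dx":0.624,"dy":0.322,"dz":0.12,"yaw":0.524,"claw":-1},{"dx":0.624,"dy":0.322,"dz":0.24,"yaw":0.524,"claw":-1},{"dx":0.624,"dy":0.322,"dz":0.34,"yaw":0.524,"claw":-1},{"dx":0.624,"dy":0.322,"dz":0.42,"yaw":0.524,"claw":-1},{"dx":0.624,"dy":0.322,"dz":0.457,"yaw":0.524,"claw":-1},{"dx":0.624,"dy":0.322,"dz":0.457,"yaw":0.524,"claw":-1},{"dx":0.624,"dy":0.322,"dz":0.457,"yaw":0.524,"claw":1},{"dx":0.624,"dy":0.322,"dz":0.457,"yaw":0.524,"claw":1},{"dx":0.624,"dy":0.322,"dz":0.457,"yaw":0.524,"claw":1},{"dx":0.624,"dy":0.322,"dz":0.457,"yaw":0.524,"claw":1},{"dx":0.624,"dy":0.322,"dz":0.457,"yaw":0.524,"claw":1}]'

```text
time: 28.88
tool_pos: [0.622, -0.0651, 0.023]
tool_rot: [0.001, 0.924, 0.382, 0.002]
contact_force: [-0.3, -1.4, 6.6]
gripper_width: 0.598
grasp_force: 62.7
```

Run:
```python
from h import *
plan([(.461,-.261,.25,1.571),(.461,-.261,.088,1.571)])
```

```text
at [ 0.622  -0.0651  0.023 ] phi 0.784 q [-0.2231  0.2599  1.7534 -0.0002  1.124   0.5633]
dx -0.5047 dy 0.0499 dz -0.4540 yaw -0.524
dx -0.5047 dy 0.0499 dz -0.1300 yaw -0.524
```

>>> send_rows --increments '[{"dx":0,"dy":0,"dz":-0.06,"yaw":0,"claw":1},{"dx":0,"dy":0,"dz":-0.16,"yaw":0,"claw":1},{"dx":0,"dy":0,"dz":-0.27,"yaw":0,"claw":1},{"dx":0,"dy":0,"dz":-0.38,"yaw":0,"claw":1},{"dx":0,"dy":0,"dz":-0.454,"yaw":0,"claw":1},{"dx":-0.06,"dy":0.01,"dz":-0.454,"yaw":-0.06,"claw":1},{"dx":-0.13,"dy":0.015,"dz":-0.454,"yaw":-0.14,"claw":1},{"dx":-0.21,"dy":0.02,"dz":-0.454,"yaw":-0.22,"claw":1},{"dx":-0.29,"dy":0.03,"dz":-0.454,"yaw":-0.3,"claw":1},{"dx":-0.37,"dy":0.04,"dz":-0.454,"yaw":-0.39,"claw":1},{"dx":-0.44,"dy":0.045,"dz":-0.454,"yaw":-0.46,"claw":1},{"dx":-0.49,"dy":0.049,"dz":-0.454,"yaw":-0.51,"claw":1},{"dx":-0.504,"dy":0.05,"dz":-0.454,"yaw":-0.524,"claw":1},{"dx":-0.504,"dy":0.05,"dz":-0.454,"yaw":-0.524,"claw":1}]'

```text
time: 30.62
tool_pos: [0.4594, -0.2601, 0.2473]
tool_rot: [-0.0, 0.708, 0.707, 0.0]
contact_force: [0.3, 0.7, -1.3]
gripper_width: 0.594
grasp_force: 62.6
```

Run:
```python
from h import *
plan([(.461,-.261,.0885,1.571)])
save('wrist','w7.png')
```

```text
at [ 0.4594 -0.2601  0.2473] phi 1.569 q [-0.6564 -0.1909  1.8181  0.0005  1.5145 -0.6548]
dx -0.0019 dy 0.0033 dz 0.3175 yaw -0.001
```

View pics/w7.png

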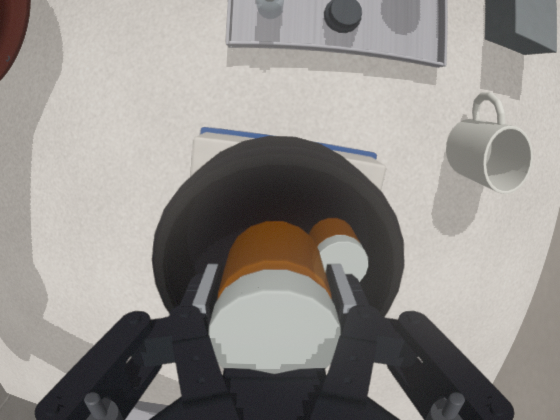

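The wrist view shows the held jar clear of the +x jar at (340,255), and the collar symmetric about column 278, so the slot is free. I'll place the third jar and press it.

>>> send_rows --increments '[{"dx":0,"dy":0,"dz":0.06,"yaw":0,"claw":1},{"dx":0,"dy":0,"dz":0.14,"yaw":0,"claw":1},{"dx":0,"dy":0,"dz":0.22,"yaw":0,"claw":1},{"dx":0,"dy":0,"dz":0.28,"yaw":0,"claw":1},{"dx":0,"dy":0,"dz":0.305,"yaw":0,"claw":1},{"dx":0,"dy":0,"dz":0.316,"yaw":0,"claw":1},{"dx":0,"dy":0,"dz":0.32,"yaw":0,"claw":1},{"dx":0,"dy":0,"dz":0.32,"yaw":0,"claw":-1},{"dx":0,"dy":0,"dz":0.32,"yaw":0,"claw":-1},{"dx":0,"dy":0,"dz":0.32,"yaw":0,"claw":-1},{"dx":0,"dy":0,"dz":0.32,"yaw":0,"claw":-1},{"dx":0,"dy":0,"dz":0.26,"yaw":0,"claw":-1},{"dx":0,"dy":0,"dz":0.18,"yaw":0,"claw":-1},{"dx":0,"dy":0,"dz":0.14,"yaw":0,"claw":-1},{"dx":0,"dy":0,"dz":0.14,"yaw":0,"claw":1},{"dx":0,"dy":0,"dz":0.14,"yaw":0,"claw":1},{"dx":0,"dy":0,"dz":0.14,"yaw":0,"claw":1},{"dx":0,"dy":0,"dz":0.14,"yaw":0,"claw":1},{"dx":0,"dy":0,"dz":0.14,"yaw":0,"claw":1},{"dx":0,"dy":0,"dz":0.14,"yaw":0,"claw":1}]'

```text
time: 33.17
tool_pos: [0.4593, -0.2603, 0.1771]
tool_rot: [-0.0, 0.707, 0.707, -0.0]
contact_force: [0.3, 0.1, 0.2]
gripper_width: 0.001
grasp_force: 0.0
```

>>> send_rows --increments '[{"dx":0,"dy":0,"dz":0.04,"yaw":0,"claw":1},{"dx":0,"dy":0,"dz":0.068,"yaw":0,"claw":1},{"dx":0,"dy":0,"dz":0.076,"yaw":0,"claw":1},{"dx":0,"dy":0,"dz":0.08,"yaw":0,"claw":1},{"dx":0,"dy":0,"dz":0.084,"yaw":0,"claw":1},{"dx":0,"dy":0,"dz":0.088,"yaw":0,"claw":1},{"dx":0,"dy":0,"dz":0.092,"yaw":0,"claw":1},{"dx":0,"dy":0,"dz":0.095,"yaw":0,"claw":1},{"dx":0,"dy":0,"dz":0.098,"yaw":0,"claw":1},{"dx":0,"dy":0,"dz":0.098,"yaw":0,"claw":1}]'

```text
time: 34.42
tool_pos: [0.4601, -0.2607, 0.1327]
tool_rot: [0.0, 0.707, 0.707, 0.0]
contact_force: [-7.4, 6.2, 20.3]
gripper_width: 0.004
grasp_force: 9.7
```

>>> send_rows --increments '[{"dx":0,"dy":0,"dz":-0.08,"yaw":0,"claw":1},{"dx":0,"dy":0,"dz":-0.18,"yaw":0,"claw":0},{"dx":0,"dy":0,"dz":-0.24,"yaw":0,"claw":-1},{"dx":0,"dy":0,"dz":-0.24,"yaw":0,"claw":-1}]'

```text
time: 34.92
tool_pos: [0.4607, -0.2614, 0.2517]
tool_rot: [0.003, 0.707, 0.707, 0.0]
contact_force: [-0.8, -0.3, -0.1]
gripper_width: 0.637
grasp_force: 0.0
```

Run:
```python
from h import *
look('t8.png')
plan([(.6215,.0138,.25,.785),(.6215,.0138,.021,.785)])
```

```text
cap [262.6685 219.3539  11.6364] [0.6221 0.0145 0.0735]
lid (123.6060562133789, 291.9071350097656) (97.01519775390625, 103.74374389648438) [0.4617 0.3247 0.013 ]
at [ 0.4598 -0.2606  0.2492] phi 1.570 q [-0.6566 -0.1919  1.8157  0.      1.5155 -0.6561]
dx 0.5490 dy 0.3232 dz -0.0017 yaw 0.524
dx 0.5490 dy 0.3232 dz 0.4563 yaw 0.524
```

>>> send_rows --increments '[{"dx":0.549,"dy":0.322,"dz":0,"yaw":0.524,"claw":-1},{"dx":0.549,"dy":0.322,"dz":0,"yaw":0.524,"claw":-1},{"dx":0.549,"dy":0.322,"dz":0,"yaw":0.524,"claw":-1},{"dx":0.549,"dy":0.322,"dz":0,"yaw":0.524,"claw":-1},{"dx":0.549,"dy":0.322,"dz":0,"yaw":0.524,"claw":-1},{"dx":0.549,"dy":0.322,"dz":0,"yaw":0.524,"claw":-1},{"dx":0.549,"dy":0.322,"dz":0,"yaw":0.524,"claw":-1},{"dx":0.549,"dy":0.322,"dz":0,"yaw":0.524,"claw":-1},{"dx":0.549,"dy":0.322,"dz":0.12,"yaw":0.524,"claw":-1},{"dx":0.549,"dy":0.322,"dz":0.24,"yaw":0.524,"claw":-1},{"dx":0.549,"dy":0.322,"dz":0.34,"yaw":0.524,"claw":-1},{"dx":0.549,"dy":0.322,"dz":0.42,"yaw":0.524,"claw":-1},{"dx":0.549,"dy":0.322,"dz":0.457,"yaw":0.524,"claw":-1},{"dx":0.549,"dy":0.322,"dz":0.457,"yaw":0.524,"claw":-1},{"dx":0.549,"dy":0.322,"dz":0.457,"yaw":0.524,"claw":1},{"dx":0.549,"dy":0.322,"dz":0.457,"yaw":0.524,"claw":1},{"dx":0.549,"dy":0.322,"dz":0.457,"yaw":0.524,"claw":1},{"dx":0.549,"dy":0.322,"dz":0.457,"yaw":0.524,"claw":1},{"dx":0.549,"dy":0.322,"dz":0.457,"yaw":0.524,"claw":1}]'

```text
time: 37.35
tool_pos: [0.6225, 0.0139, 0.0225]
tool_rot: [0.001, 0.924, 0.382, 0.002]
contact_force: [0.9, -0.7, 6.5]
gripper_width: 0.595
grasp_force: 62.8
```

Run:
```python
from h import *
plan([(.403,-.319,.25,0),(.403,-.319,.088,0)])
```

```text
at [0.6225 0.0139 0.0225] phi 0.784 q [-0.0971  0.2548  1.7604 -0.0002  1.1219  0.6894]
dx -0.7811 dy 0.1610 dz -0.4549 yaw 0.523
dx -0.7811 dy 0.1610 dz -0.1309 yaw 0.523
```

>>> send_rows --increments '[{"dx":0,"dy":0,"dz":-0.06,"yaw":0,"claw":1},{"dx":0,"dy":0,"dz":-0.16,"yaw":0,"claw":1},{"dx":0,"dy":0,"dz":-0.27,"yaw":0,"claw":1},{"dx":0,"dy":0,"dz":-0.38,"yaw":0,"claw":1},{"dx":0,"dy":0,"dz":-0.455,"yaw":0,"claw":1},{"dx":-0.06,"dy":0.01,"dz":-0.455,"yaw":0.04,"claw":1},{"dx":-0.13,"dy":0.03,"dz":-0.455,"yaw":0.09,"claw":1},{"dx":-0.21,"dy":0.04,"dz":-0.455,"yaw":0.14,"claw":1},{"dx":-0.29,"dy":0.06,"dz":-0.455,"yaw":0.19,"claw":1},{"dx":-0.37,"dy":0.08,"dz":-0.455,"yaw":0.24,"claw":1},{"dx":-0.45,"dy":0.09,"dz":-0.455,"yaw":0.3,"claw":1},{"dx":-0.53,"dy":0.11,"dz":-0.455,"yaw":0.36,"claw":1},{"dx":-0.61,"dy":0.13,"dz":-0.455,"yaw":0.42,"claw":1},{"dx":-0.69,"dy":0.14,"dz":-0.455,"yaw":0.48,"claw":1},{"dx":-0.75,"dy":0.155,"dz":-0.455,"yaw":0.51,"claw":1},{"dx":-0.781,"dy":0.161,"dz":-0.455,"yaw":0.523,"claw":1},{"dx":-0.781,"dy":0.161,"dz":-0.455,"yaw":0.523,"claw":1}]'

```text
time: 39.48
tool_pos: [0.4006, -0.3188, 0.2472]
tool_rot: [-0.0, 1.0, -0.001, 0.0]
contact_force: [0.2, 0.0, -1.3]
gripper_width: 0.596
grasp_force: 62.5
```

Run:
```python
from h import *
plan([(.403,-.319,.0885,0)])
save('wrist','w9.png')
```

```text
at [ 0.4006 -0.3188  0.2472] phi -0.001 q [-0.8179 -0.231   1.8523  0.0005  1.5206  0.754 ]
dx 0.0047 dy 0.0003 dz 0.3174 yaw -0.001
```

View pics/w9.png

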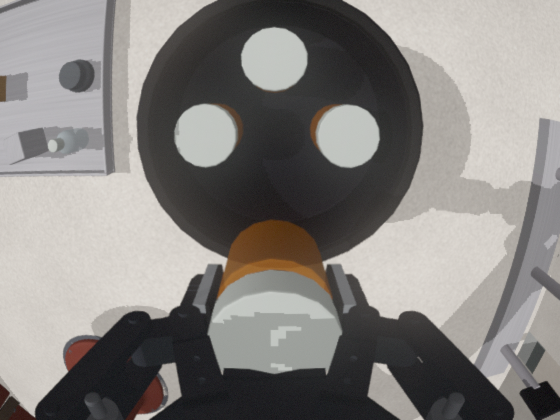

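The wrist view shows three capped jars standing at (275,58), (207,135) and (347,135), with the -x slot free. I'll place the fourth jar and press it.

>>> send_rows --increments '[{"dx":0.003,"dy":0,"dz":0.06,"yaw":0,"claw":1},{"dx":0.003,"dy":0,"dz":0.14,"yaw":0,"claw":1},{"dx":0.003,"dy":0,"dz":0.22,"yaw":0,"claw":1},{"dx":0.003,"dy":0,"dz":0.28,"yaw":0,"claw":1},{"dx":0.003,"dy":0,"dz":0.305,"yaw":0,"claw":1},{"dx":0.003,"dy":0,"dz":0.316,"yaw":0,"claw":1},{"dx":0.003,"dy":0,"dz":0.32,"yaw":0,"claw":1},{"dx":0.003,"dy":0,"dz":0.32,"yaw":0,"claw":-1},{"dx":0.003,"dy":0,"dz":0.32,"yaw":0,"claw":-1},{"dx":0.003,"dy":0,"dz":0.32,"yaw":0,"claw":-1},{"dx":0.003,"dy":0,"dz":0.32,"yaw":0,"claw":-1},{"dx":0.003,"dy":0,"dz":0.26,"yaw":0,"claw":-1},{"dx":0.003,"dy":0,"dz":0.18,"yaw":0,"claw":-1},{"dx":0.003,"dy":0,"dz":0.14,"yaw":0,"claw":-1},{"dx":0.003,"dy":0,"dz":0.14,"yaw":0,"claw":1},{"dx":0.003,"dy":0,"dz":0.14,"yaw":0,"claw":1},{"dx":0.003,"dy":0,"dz":0.14,"yaw":0,"claw":1},{"dx":0.003,"dy":0,"dz":0.14,"yaw":0,"claw":1},{"dx":0.003,"dy":0,"dz":0.14,"yaw":0,"claw":1},{"dx":0.003,"dy":0,"dz":0.14,"yaw":0,"claw":1}]'

```text
time: 42.02
tool_pos: [0.4024, -0.3187, 0.1772]
tool_rot: [-0.0, 1.0, -0.0, -0.0]
contact_force: [0.1, -0.1, -0.3]
gripper_width: -0.003
grasp_force: 0.0
```

>>> send_rows --increments '[{"dx":0,"dy":0,"dz":0.04,"yaw":0,"claw":1},{"dx":0,"dy":0,"dz":0.068,"yaw":0,"claw":1},{"dx":0,"dy":0,"dz":0.076,"yaw":0,"claw":1},{"dx":0,"dy":0,"dz":0.08,"yaw":0,"claw":1},{"dx":0,"dy":0,"dz":0.084,"yaw":0,"claw":1},{"dx":0,"dy":0,"dz":0.088,"yaw":0,"claw":1},{"dx":0,"dy":0,"dz":0.092,"yaw":0,"claw":1},{"dx":0,"dy":0,"dz":0.095,"yaw":0,"claw":1},{"dx":0,"dy":0,"dz":0.098,"yaw":0,"claw":1},{"dx":0,"dy":0,"dz":0.098,"yaw":0,"claw":1}]'

```text
time: 43.28
tool_pos: [0.403, -0.3194, 0.1324]
tool_rot: [0.0, 1.0, 0.0, 0.0]
contact_force: [-6.6, 6.6, 19.3]
gripper_width: -0.0
grasp_force: 9.5
```

>>> send_rows --increments '[{"dx":0,"dy":0,"dz":-0.08,"yaw":0,"claw":1},{"dx":0,"dy":0,"dz":-0.18,"yaw":0,"claw":0},{"dx":0,"dy":0,"dz":-0.24,"yaw":0,"claw":-1},{"dx":-0.1,"dy":0,"dz":-0.24,"yaw":0,"claw":-1},{"dx":-0.1,"dy":0,"dz":-0.24,"yaw":0,"claw":-1}]'

```text
time: 43.9
tool_pos: [0.3508, -0.3186, 0.2482]
tool_rot: [0.0, 1.0, -0.001, -0.0]
contact_force: [0.5, 0.3, -0.1]
gripper_width: 0.846
grasp_force: 0.0
```

Run:
```python
from h import *
look('t10.png')
plan([(.465,.325,.26,-.165)])
save('wrist','w10.png')
```

```text
lid (123.55512237548828, 291.8753967285156) (97.05978393554688, 103.67598724365234) [0.4618 0.3248 0.013 ]
at [ 0.3517 -0.3186  0.248 ] phi -0.002 q [-0.8932 -0.3298  1.9305  0.0002  1.5407  0.6792]
dx 0.2244 dy -1.2877 dz -0.0240 yaw 0.109
```

View pics/w10.png

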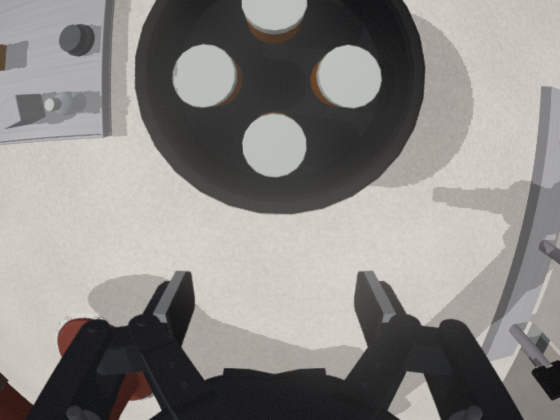

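The wrist view shows four capped jars standing in the chamber, at (275,10), (206,76), (348,77) and (275,145). Now I'll go back to the lid.

>>> send_rows --increments '[{"dx":0.15,"dy":-0.7,"dz":-0.02,"yaw":0.06,"claw":-1},{"dx":0.15,"dy":-0.7,"dz":-0.02,"yaw":0.06,"claw":-1},{"dx":0.15,"dy":-0.7,"dz":-0.02,"yaw":0.06,"claw":-1},{"dx":0.15,"dy":-0.7,"dz":-0.02,"yaw":0.06,"claw":-1},{"dx":0.15,"dy":-0.7,"dz":-0.02,"yaw":0.06,"claw":-1},{"dx":0.15,"dy":-0.7,"dz":-0.02,"yaw":0.06,"claw":-1},{"dx":0.15,"dy":-0.7,"dz":-0.02,"yaw":0.06,"claw":-1}]'

```text
time: 44.88
tool_pos: [0.4279, 0.0343, 0.258]
tool_rot: [-0.0, 0.999, -0.042, -0.0]
contact_force: [-0.5, -0.4, -0.3]
gripper_width: 1.002
grasp_force: 0.0
```

Run:
```python
from h import *
plan([(.468,.3245,.26,-.166)])
```

```text
at [0.4279 0.0343 0.258 ] phi -0.084 q [-0.094  -0.4586  2.0082  0.0005  1.5927  1.5604]
dx 0.0314 dy -0.5850 dz -0.0039 yaw 0.055
```

>>> send_rows --increments '[{"dx":0.031,"dy":-0.585,"dz":0,"yaw":0.055,"claw":-1},{"dx":0.031,"dy":-0.585,"dz":0,"yaw":0.055,"claw":-1},{"dx":0.031,"dy":-0.585,"dz":0,"yaw":0.055,"claw":-1},{"dx":0.031,"dy":-0.585,"dz":0,"yaw":0.055,"claw":-1},{"dx":0.031,"dy":-0.585,"dz":0,"yaw":0.055,"claw":-1},{"dx":0.031,"dy":-0.585,"dz":0,"yaw":0.055,"claw":-1},{"dx":0.031,"dy":-0.585,"dz":0,"yaw":0.055,"claw":-1},{"dx":0.031,"dy":-0.585,"dz":0,"yaw":0.055,"claw":-1}]'

```text
time: 45.88
tool_pos: [0.4696, 0.3199, 0.2582]
tool_rot: [0.0, 0.996, -0.087, -0.0]
contact_force: [0.1, -0.3, 0.5]
gripper_width: 1.0
grasp_force: 0.0
```

Run:
```python
from h import *
plan([(.468,.3245,.26,-.166),(.468,.3245,.0377,-.166)])
im=save('wrist','w11.png')
g=cv2.cvtColor(im,cv2.COLOR_RGB2GRAY); m=(g>110).astype(np.uint8)
for c in cv2.findContours(m[:320],0,1)[0]:
    r=cv2.minAreaRect(c)
    if 800<cv2.contourArea(c)<6000 : print(r)
```

```text
at [0.4696 0.3199 0.2582] phi -0.175 q [ 0.4673 -0.0969  1.7154 -0.0003  1.5233  2.2126]
dx -0.0047 dy -0.0084 dz -0.0036 yaw -0.006
dx -0.0047 dy -0.0084 dz 0.4410 yaw -0.006
```

View pics/w11.png

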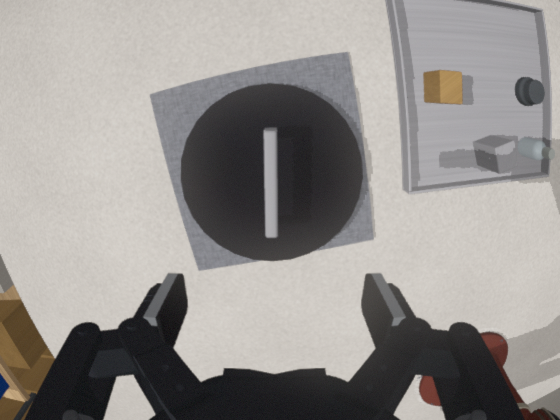

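The wrist view shows the lid undisturbed on the mat, with the handle at column 270, rows 128 to 238, and the other four things still in the tray. I'll grasp the handle.

>>> send_rows --increments '[{"dx":-0.006,"dy":-0.009,"dz":0.1,"yaw":-0.006,"claw":-1},{"dx":-0.006,"dy":-0.009,"dz":0.22,"yaw":-0.006,"claw":-1},{"dx":-0.006,"dy":-0.009,"dz":0.34,"yaw":-0.006,"claw":-1},{"dx":-0.006,"dy":-0.009,"dz":0.42,"yaw":-0.006,"claw":-1},{"dx":-0.006,"dy":-0.009,"dz":0.44,"yaw":-0.006,"claw":-1},{"dx":-0.006,"dy":-0.009,"dz":0.44,"yaw":-0.006,"claw":1},{"dx":-0.006,"dy":-0.009,"dz":0.44,"yaw":-0.006,"claw":1},{"dx":-0.006,"dy":-0.009,"dz":0.44,"yaw":-0.006,"claw":1},{"dx":-0.006,"dy":-0.009,"dz":0.44,"yaw":-0.006,"claw":1},{"dx":-0.006,"dy":-0.009,"dz":0.44,"yaw":-0.006,"claw":1},{"dx":-0.006,"dy":-0.009,"dz":0.44,"yaw":-0.006,"claw":1},{"dx":-0.006,"dy":-0.009,"dz":0.44,"yaw":-0.006,"claw":1},{"dx":-0.006,"dy":-0.009,"dz":0.44,"yaw":-0.006,"claw":1}]'

```text
time: 47.55
tool_pos: [0.468, 0.3265, 0.0399]
tool_rot: [-0.0, 0.997, -0.082, 0.001]
contact_force: [-0.8, -1.1, 5.7]
gripper_width: 0.148
grasp_force: 61.0
```

Run:
```python
from h import *
plan([(.467,.3245,.32,-.166),(.463,0,.32,-.166)])
```

```text
at [0.468  0.3265 0.0399] phi -0.163 q [ 0.4789  0.1205  1.8817 -0.0004  1.1376  2.2134]
dx -0.0013 dy 0.0042 dz -0.5603 yaw 0.002
dx 0.0965 dy 0.6459 dz -0.5603 yaw 0.002
```

>>> send_rows --increments '[{"dx":0,"dy":0,"dz":-0.05,"yaw":0,"claw":1},{"dx":0,"dy":0,"dz":-0.14,"yaw":0,"claw":1},{"dx":0,"dy":0,"dz":-0.25,"yaw":0,"claw":1},{"dx":0,"dy":0,"dz":-0.36,"yaw":0,"claw":1},{"dx":0,"dy":0,"dz":-0.47,"yaw":0,"claw":1},{"dx":0,"dy":0.01,"dz":-0.54,"yaw":0,"claw":1},{"dx":0.01,"dy":0.06,"dz":-0.56,"yaw":0,"claw":1},{"dx":0.025,"dy":0.15,"dz":-0.56,"yaw":0,"claw":1},{"dx":0.04,"dy":0.25,"dz":-0.56,"yaw":0,"claw":1},{"dx":0.055,"dy":0.35,"dz":-0.56,"yaw":0,"claw":1},{"dx":0.07,"dy":0.45,"dz":-0.56,"yaw":0,"claw":1},{"dx":0.085,"dy":0.55,"dz":-0.56,"yaw":0,"claw":1},{"dx":0.094,"dy":0.62,"dz":-0.56,"yaw":0,"claw":1},{"dx":0.096,"dy":0.646,"dz":-0.56,"yaw":0,"claw":1}]'

```text
time: 49.3
tool_pos: [0.4611, -0.0017, 0.3167]
tool_rot: [-0.0, 0.997, -0.083, -0.001]
contact_force: [0.6, -0.3, -4.1]
gripper_width: 0.149
grasp_force: 59.6
```

Run:
```python
from h import *
plan([(.4625,-.319,.3,-.166),(.4625,-.319,.182,-.166)])
```

```text
at [ 0.4611 -0.0017  0.3167] phi -0.166 q [-0.1655 -0.386   1.8608  0.0002  1.6692  1.5715]
dx 0.1078 dy 0.6253 dz 0.0334 yaw -0.000
dx 0.1078 dy 0.6253 dz 0.2694 yaw -0.000
```

>>> send_rows --increments '[{"dx":0.01,"dy":0.06,"dz":0,"yaw":0,"claw":1},{"dx":0.027,"dy":0.15,"dz":0,"yaw":0,"claw":1},{"dx":0.043,"dy":0.25,"dz":0,"yaw":0,"claw":1},{"dx":0.06,"dy":0.35,"dz":0,"yaw":0,"claw":1},{"dx":0.078,"dy":0.45,"dz":0,"yaw":0,"claw":1},{"dx":0.093,"dy":0.54,"dz":0,"yaw":0,"claw":1},{"dx":0.103,"dy":0.6,"dz":0,"yaw":0,"claw":1},{"dx":0.108,"dy":0.624,"dz":0.03,"yaw":0,"claw":1},{"dx":0.108,"dy":0.624,"dz":0.1,"yaw":0,"claw":1},{"dx":0.108,"dy":0.624,"dz":0.17,"yaw":0,"claw":1},{"dx":0.108,"dy":0.624,"dz":0.22,"yaw":0,"claw":1},{"dx":0.108,"dy":0.624,"dz":0.24,"yaw":0,"claw":1},{"dx":0.108,"dy":0.624,"dz":0.24,"yaw":0,"claw":1}]'

```text
time: 50.92
tool_pos: [0.464, -0.3159, 0.1971]
tool_rot: [-0.001, 0.997, -0.081, -0.001]
contact_force: [0.1, -0.8, -3.2]
gripper_width: 0.15
grasp_force: 59.6
```

Run:
```python
from h import *
plan([(.4625,-.319,.182,-.166),(.4625,-.319,.1759,-.166)])
save('scene','s12.png'); im=save('wrist','w12.png')
print(im.shape)
```

```text
at [ 0.464  -0.3159  0.1971] phi -0.163 q [-0.7304 -0.0738  1.7961  0.0003  1.4217  1.0031]
dx -0.0020 dy 0.0067 dz 0.0303 yaw 0.002
dx -0.0020 dy 0.0067 dz 0.0425 yaw 0.002
(420, 560, 3)
```

View pics/w12.png

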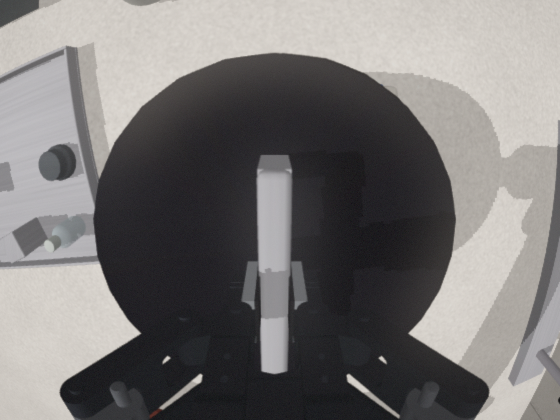

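The wrist view shows the lid held level by its handle, covering the chamber. I'll lower it onto the seal and press.

>>> send_rows --increments '[{"dx":-0.002,"dy":0.006,"dz":0.01,"yaw":0,"claw":1},{"dx":-0.002,"dy":0.006,"dz":0.02,"yaw":0,"claw":1},{"dx":-0.002,"dy":0.006,"dz":0.028,"yaw":0,"claw":1},{"dx":-0.002,"dy":0.006,"dz":0.034,"yaw":0,"claw":1},{"dx":-0.002,"dy":0.006,"dz":0.039,"yaw":0,"claw":1},{"dx":-0.002,"dy":0.006,"dz":0.044,"yaw":0,"claw":1},{"dx":-0.002,"dy":0.006,"dz":0.046,"yaw":0,"claw":1},{"dx":-0.002,"dy":0.006,"dz":0.046,"yaw":0,"claw":1}]'

```text
time: 52.02
tool_pos: [0.4631, -0.3201, 0.1781]
tool_rot: [0.001, 0.997, -0.082, 0.001]
contact_force: [-4.8, 2.3, 5.6]
gripper_width: 0.145
grasp_force: 61.1
```

>>> send_rows --increments '[{"dx":0,"dy":0,"dz":0.002,"yaw":0,"claw":1},{"dx":0,"dy":0,"dz":0.004,"yaw":0,"claw":1},{"dx":0,"dy":0,"dz":0.006,"yaw":0,"claw":1},{"dx":0,"dy":0,"dz":0.006,"yaw":0,"claw":1}]'

```text
time: 52.52
tool_pos: [0.4632, -0.3202, 0.1758]
tool_rot: [0.001, 0.997, -0.082, 0.001]
contact_force: [-5.9, 4.5, 9.2]
gripper_width: 0.151
grasp_force: 61.5
```

>>> send_rows --increments '[{"dx":0,"dy":0,"dz":0.002,"yaw":0,"claw":1},{"dx":0,"dy":0,"dz":0.004,"yaw":0,"claw":1},{"dx":0,"dy":0,"dz":0.004,"yaw":0,"claw":1}]'

```text
time: 52.9
tool_pos: [0.4635, -0.3204, 0.1758]
tool_rot: [0.001, 0.997, -0.082, 0.001]
contact_force: [-8.2, 6.0, 15.8]
gripper_width: 0.151
grasp_force: 62.3
```

The descent stopped at the predicted seated height. I'll release, rise, close the fingers and press on the handle's middle as a check.

>>> send_rows --increments '[{"dx":0,"dy":0,"dz":0,"yaw":0,"claw":-1},{"dx":0,"dy":0,"dz":0,"yaw":0,"claw":-1},{"dx":0,"dy":0,"dz":0,"yaw":0,"claw":-1},{"dx":0,"dy":0,"dz":0,"yaw":0,"claw":-1},{"dx":0,"dy":0,"dz":0,"yaw":0,"claw":-1},{"dx":0,"dy":0,"dz":0,"yaw":0,"claw":-1},{"dx":0,"dy":0,"dz":0,"yaw":0,"claw":-1},{"dx":0,"dy":0,"dz":-0.06,"yaw":0,"claw":-1},{"dx":0,"dy":0,"dz":-0.12,"yaw":0,"claw":-1},{"dx":0,"dy":0,"dz":-0.12,"yaw":0,"claw":1},{"dx":0,"dy":0,"dz":-0.12,"yaw":0,"claw":1},{"dx":0,"dy":0,"dz":-0.12,"yaw":0,"claw":1},{"dx":0,"dy":0,"dz":-0.12,"yaw":0,"claw":1},{"dx":0,"dy":0,"dz":-0.12,"yaw":0,"claw":1},{"dx":0,"dy":0,"dz":-0.12,"yaw":0,"claw":1},{"dx":0,"dy":0,"dz":-0.12,"yaw":0,"claw":1}]'

```text
time: 54.9
tool_pos: [0.4627, -0.3198, 0.2303]
tool_rot: [-0.0, 0.997, -0.082, -0.0]
contact_force: [-0.3, 0.4, 0.0]
gripper_width: -0.0
grasp_force: 0.0
```

>>> send_rows --increments '[{"dx":0,"dy":0,"dz":0.03,"yaw":0,"claw":1},{"dx":0,"dy":0,"dz":0.054,"yaw":0,"claw":1},{"dx":0,"dy":0,"dz":0.062,"yaw":0,"claw":1},{"dx":0,"dy":0,"dz":0.067,"yaw":0,"claw":1},{"dx":0,"dy":0,"dz":0.071,"yaw":0,"claw":1},{"dx":0,"dy":0,"dz":0.075,"yaw":0,"claw":1},{"dx":0,"dy":0,"dz":0.077,"yaw":0,"claw":1},{"dx":0,"dy":0,"dz":0.077,"yaw":0,"claw":1}]'

```text
time: 55.9
tool_pos: [0.4628, -0.3199, 0.196]
tool_rot: [0.0, 0.997, -0.082, 0.0]
contact_force: [-8.0, 6.3, 14.1]
gripper_width: -0.001
grasp_force: 7.3
```

>>> send_rows --increments '[{"dx":0,"dy":0,"dz":-0.08,"yaw":0,"claw":1},{"dx":0,"dy":0,"dz":-0.18,"yaw":0,"claw":1},{"dx":0,"dy":0,"dz":-0.24,"yaw":0,"claw":1},{"dx":-0.1,"dy":-0.4,"dz":-0.24,"yaw":0,"claw":1},{"dx":-0.1,"dy":-0.4,"dz":-0.24,"yaw":0,"claw":1},{"dx":-0.1,"dy":-0.4,"dz":-0.24,"yaw":0,"claw":1},{"dx":-0.1,"dy":-0.4,"dz":-0.24,"yaw":0,"claw":1},{"dx":-0.1,"dy":-0.4,"dz":-0.24,"yaw":0,"claw":1}]'

```text
time: 56.9
tool_pos: [0.4462, -0.1138, 0.3123]
tool_rot: [0.001, 0.997, -0.081, 0.001]
contact_force: [0.2, -0.4, 0.2]
gripper_width: -0.003
grasp_force: 0.0
```

Run:
```python
from h import *
a=save('top','t13.png'); b=save('scene','s13.png')
o=np.hstack([cv2.resize(a[190:370,340:510],(378,400)),cv2.resize(b[60:200,220:360],(400,400))])
cv2.imwrite('pics/c13.png',cv2.cvtColor(o,cv2.COLOR_RGB2BGR))
hsv=cv2.cvtColor(a,cv2.COLOR_RGB2HSV); m=((hsv[...,2]<50)).astype(np.uint8); m[:,:340]=0; m[:200]=0
c=max(cv2.findContours(m,0,1)[0],key=cv2.contourArea); e=cv2.fitEllipse(cv2.convexHull(c)); print(e,ray('top',*e[0],.15))
```

```text
((430.1626281738281, 295.8038024902344), (112.62130737304688, 121.1631088256836), 137.13882446289062) [ 0.4594 -0.3196  0.15  ]
```

View pics/c13.png

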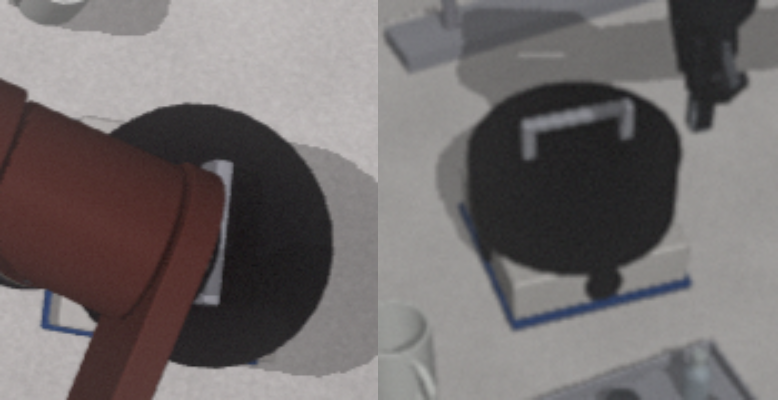

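The crop shows the lid level and centred on the chamber, and the gripper clear of it. The pressed handle top read 0.196 m, which is the fully seated height. I'm handing the job in.

```bash
python3 -c "
from plant import manip
print(manip.job_done())"
```

```text
the job is handed in; nothing more can be done
None
```

Handed in at about 57 s: all four jars are in the chamber with their caps pressed to the stop, and the lid is back on and seated by the measured handle height; the judge returned no verdict.

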